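# Put the washed ladle and brush away on the drying stand

### The job

Put the washed ladle and the red bottle brush away on the drying stand. Hang the ladle by its hook on the round rail, on the free stretch beside the turner, with its bowl towards the robot: ease its weight on so that it hangs still and does not swing when you let go. Snap the red brush's handle fully home in either of the two free spring clips, upright and head down, with the clip on the plain part of the handle; leave everything else as it stands.

Things in the scene. Friction and masses are not known exactly. Their poses are not given: they have to be found in the camera images.
- rack: Fixed blue plastic glass rack, 500 x 250 x 100 mm (x, y, z), open on top, 6 x 3 cells (81 x 79 mm; dividers 92 mm high, cell floors 12 mm up). Origin: centre of its underside, x along its long side. The ladle stands in the fourth row of cells along x, the brush in the third; upside-down tumblers stand up to 120 mm above the table in other cells.
- ladle: Loose steel ladle with a yellow handle, 170 g (varies), 233 mm long, standing bowl down in a rack cell, handle leaning about 14 degrees into the cell's +x +y corner. Origin: centre of the bowl's mouth (73 mm across; the bowl reaches 34 mm below it). z: up along the handle; x: from the bowl to the handle and on to the hook's tip. The bowl hangs off to one side of the hook.
- ladle_handle (a point): Middle of the ladle's flat handle, 53 mm below the inside top of the hook, at x = 37, z = 143 mm of the ladle; axes as the ladle's. The handle is straight here, 16 mm wide in y, 3 mm thick in x, and runs on down to the bowl.
- ladle_hook (a point): Centre of the half-round of the hook (inner radius 15 mm, 3 mm thick strip, 16 mm wide), at x = 53.5, z = 181 mm of the ladle; axes as the ladle's. The hook curls from the handle over to +x and ends in a lip at x = 70 mm that reaches down to z = 177 mm. When the ladle hangs, the hook's centre lies 9 mm under the rail's axis.
- ladle_balance (a point): The ladle's mass centre, at x = 21, z = 55 mm of the ladle; axes as the ladle's. It settles under the point where the hook rests: hanging free, the top of the handle leans about 13 degrees towards the bowl side (-x) and the bowl has swung in under the rail. Let go in another lean, the ladle swings to this one.
- brush: Loose bottle brush, 90 g (varies), round about z, 251 mm long: white bristle head 62 mm across below, red handle 16 mm in diameter, red knob 22 mm across on top. It stands head down in a rack cell, upright. Origin: on the axis, 50 mm above the lower end; z: up along the handle. Plain handle from z = 50 to 185 mm, top of the knob at 201 mm.
- stand: Fixed steel drying stand: drip tray 170 x 550 mm, 18 mm high, round posts (16 mm) at y = 250, 0, -260 mm. Rail (see rail_free) between the first two posts; between the other two a flat bar with three spring clips on its front (-x, robot side) at y = -80, -150 (free) and -220 mm (holds a fixed green brush). Origin: underside, below the middle post; y along the rail, z up.
- rail_free (a point): Point on the axis of the round rail (12 mm in diameter, along the stand's y, axis at x = 0, z = 295 mm of the stand), in the middle of its free stretch at y = 75 mm; axes as the stand's. The free stretch runs 60 mm to either side of it.
- clip_a (a point): Axis of a handle seated in the first free clip, at mid height (x = -14.5, y = -80, z = 225 mm of the stand); axes as the stand's. Two spring jaws with rubber rollers, 26 mm high, stand in front of it. Push the handle in along the stand's +x from 30 mm or more in front: it meets the rollers about 17 mm before its seat; they give way at 5 to 10 N, then pull it home against a back stop.
- clip_b (a point): The same for the second free clip (y = -150 mm of the stand).
- turner: Loose slotted turner, 230 mm long, blade 57 mm wide, already hanging on the rail at y = 205 mm of the stand. To be left alone. Origin: lower end of the blade.
- tumbler_a: Loose upside-down amber tumbler, 62 mm across, 108 mm tall, in a rack cell. Origin: centre of its underside. To be left alone.
- tumbler_b: A second tumbler like tumbler_a. To be left alone.
- scourer: Green scouring pad 90 x 65 x 14 mm, lying on the table. Origin: centre of its underside. To be left alone.
There are look-alikes about, which are no part of the job. There is more than one size of the brush; the job needs the largest.

How it is judged:
By the outcome, as a careful person would: the job done as asked, in the order asked, and still so for the second after the job is handed in, with the robot touching nothing.
It also fails if it takes over 72 s, if anything falls off the work surface, if the arm or the gripper's body presses on something with over 40 N, if the wrist force passes 120 N, or if a joint passes its speed limit or range.

### The arm

A 7-joint arm with a two-finger parallel gripper is mounted at the origin on the work surface. World frame = base frame: x ahead of the robot, y to its left, z up, the work surface at z = 0. Lengths are in m, angles in degrees, forces in N, time in s.
With the tool pointing down it reaches from about 0.35 to 0.775 m from the base axis. Payload 3.1 kg.
Tool frame: the origin (TCP) lies on the centre line of the jaws, within the pads' length; the fingertips stand 17 mm ahead of it and the grasp point (between the pads) lies 2 mm behind it (robot.tip_reach is the distance from the TCP to the fingertips, in m); z points along the fingers, y is the direction in which the jaws open and shut (so a half turn about z gives the same grasp; the last joint's range is limited). The gripper opens to 85 mm and grips with 20 to 120 N. Pads are 22 mm wide; open, the fingers measure 114 mm over their backs; the gripper's body (76 mm by 85 mm) begins 54 mm behind the grasp point. The pads swing forward as they close: fully open they stand 13 mm farther back than shut.
Start: joints at [-70.342, 17.813, 0.802, 86.603, -0.252, 75.585, -1.558], TCP at [0.206, 0.51, 0.248] pointing down, gripper open.
Joint ranges: [-154.91, 154.91], [-16.99, 109.72], [-72.82, 74.43], [7.12, 147.25], [-82.49, 262.49], [11.32, 116.49], [-174.64, 174.64]. Speed limits (degrees/s): [159.86, 159.86, 180, 180, 180, 180, 180].

### API

Orientations are given as [roll, pitch, yaw] about the fixed x, y, z axes, in that order (R = Rz(yaw) Ry(pitch) Rx(roll)).
In Python, from station import robot, fingers, vision, workorder, recognise gives the robot as it stands. Calls block until the motion is done:
- robot.move_to(position, orientation): joint-space move of the TCP to a pose.
- robot.line_to(position, orientation=None, velocity=0.15, f_stop=None): straight line of the TCP; orientation=None keeps the orientation; velocity is the mean speed in m/s. With f_stop (N) it stops when the force on the tool has changed by that much, and returns True; else False.
- robot.move_j(angles): joint-space move.
- fingers.gripper_to(opening, force=None): opening from 0.0 (shut) to 1.0 (fully open); force is the grip in N (None keeps the last); returns when the fingers have stopped.
- robot.pause(seconds).
- robot.inverse_kinematics(position, orientation): joint angles nearest the present ones, or None.
- vision.grab_frame(name): name is "side" or "top"; returns the picture (384x512x3 uint8, red, green, blue); there is no depth.
- vision.calibration(name): a dict with "mtx" (3x3 intrinsics, pixels), "k1" (the pictures are not rectified: a ray, as slopes to the right and down, at radius r is drawn at 1 + k1 r^2 times it, then the intrinsics apply), "extrinsics" (4x4, takes a point from world to camera coordinates). Camera axes: x right, y up, looking along -z (the intrinsics and any distortion apply to the point x, -y, -z); pixel columns grow to the right and rows downward; lengths in m; the calibration is good to about 2 mm. A picture is of the moment at which its call begins. calibration takes no time and is no camera call.
A pose or a line that the arm cannot do raises robot.PlanningError and nothing moves.
- workorder.close_job(): hands the job in, once; it reports no verdict.
Trained networks look in the newest picture that a camera, given by its name, has taken for a name from the list of things; names that differ only in an ending like _2 or _b are one class to them, and where a whole thing is asked for, a point or a joint stands for the part that bears it (a point fixed in the world has none). Each returns a list of dicts, best first, with "p" (0 to 1); they miss things now and then, are a little off and sometimes report something else, mostly with a low value. They report only what shows in the picture. A call takes as long as a camera call. They do not tell look-alikes from the thing itself.
- recognise(label, camera): "rect" ([centre column, centre row, width, height] in pixels, round what is visible of it).
Readings, each from a call of its own:
- robot.current_time_s(): time.
- robot.current_joint_positions(): joint angles.
- robot.current_dq(): joint speeds.
- robot.current_joint_torque(): joint torques, N m.
- robot.current_tool_pos(): TCP position.
- robot.current_eef_rot(): TCP orientation.
- robot.current_contact_force(): force on the tool from outside, world axes, zero at the start.
- robot.current_torque(): the same for the moment, N m.
- robot.current_finger_gap(): opening from 0.0 (shut) to 1.0 (fully open).
Only numpy, scipy, OpenCV 4.12 (cv2) and the standard library are available. Lean on these libraries where they do the work, as an engineer would, in place of code of your own. Each camera call takes 0.05 s, during which the arm holds its last target.

## Working session

There is one attempt and no reset: what is moved stays moved. The work goes in short steps, each a Python script; the robot and the scene stay as the last script left them, time stands still between calls to the robot, and variables do not carry over. Pictures are saved under pics/ and viewed, and the job is handed in when it is done.

```bash
ls -la; mkdir -p pics
cat > h.py <<'E'
import numpy as np, cv2
from station import robot, fingers, vision, workorder, recognise
def snap(cam,name,crop=None,scale=1):
    im=vision.grab_frame(cam)
    o=im
    if crop: o=o[crop[1]:crop[3],crop[0]:crop[2]]
    if scale!=1: o=cv2.resize(o,None,fx=scale,fy=scale,interpolation=cv2.INTER_CUBIC)
    cv2.imwrite(f'pics/{name}.png',o[:,:,::-1]); return im
def proj(cam,P):
    c=vision.calibration(cam);P=np.atleast_2d(P);E=np.array(c['extrinsics']);K=np.array(c['mtx'])
    q=P@E[:3,:3].T+E[:3,3]; s=np.c_[q[:,0]/-q[:,2],-q[:,1]/-q[:,2]]
    r2=(s**2).sum(1,keepdims=True); s=s*(1+c['k1']*r2)
    return np.c_[s,np.ones(len(s))]@K.T[:, :2]
def ray(cam,uv):
    c=vision.calibration(cam);E=np.array(c['extrinsics']);K=np.array(c['mtx'])
    d=(np.linalg.inv(K)@[uv[0],uv[1],1])[:2]; s=d.copy()
    for _ in range(20): s=d/(1+c['k1']*(s@s))
    v=E[:3,:3].T@np.array([s[0],-s[1],-1]); o=-E[:3,:3].T@E[:3,3]
    return o,v/np.linalg.norm(v)
def onz(cam,uv,z):
    o,v=ray(cam,uv); return o+v*(z-o[2])/v[2]
def tri(uv1,uv2,c1='side',c2='top'):
    o1,v1=ray(c1,uv1);o2,v2=ray(c2,uv2)
    A=np.c_[v1,-v2];t=np.linalg.lstsq(A,o2-o1,rcond=None)[0]
    a=o1+t[0]*v1;b=o2+t[1]*v2
    return (a+b)/2,np.linalg.norm(a-b)
E
python3 - <<'E'
from h import *
snap('side','s0',scale=1.5);snap('top','t0',scale=1.5)
for c in('side','top'):
    k=vision.calibration(c);print(c,np.round(k['mtx'],1).tolist(),k['k1'],np.round(ray(c,(256,192)),3).tolist())
print(robot.current_time_s(),robot.current_eef_rot(),robot.tip_reach)
for l in['rack','ladle','brush','stand','turner','tumbler_a','scourer','ladle_hook','clip_a']:
    for c in('side','top'):
        print(l,c,[(round(d['p'],2),[round(x) for x in d['rect']]) for d in recognise(l,c)])
E
```

```text
total 12
drwxr-xr-x  3 agent agent 4096 Dec  7 01:15 .
drwxr-xr-x 23 root  root  4096 Dec  7 01:15 ..
drwxr-xr-x  2 agent agent 4096 Dec  7 01:15 pics
side [[423.7, 0.0, 251.1], [0.0, 423.7, 190.0], [0.0, 0.0, 1.0]] -0.047155739962492206 [[-0.053, -0.871, 0.979], [0.377, 0.715, -0.589]]
top [[474.2, 0.0, 251.9], [0.0, 474.2, 201.0], [0.0, 0.0, 1.0]] -0.16200018132218155 [[0.225, 0.088, 1.581], [0.182, -0.007, -0.983]]
0.1 [-1.79877333e+02  5.13087893e-03  1.57957255e+02] 0.017
rack side [(0.58, [246, 188, 149, 85])]
rack top [(0.79, [182, 186, 81, 163])]
ladle side [(0.72, [266, 170, 24, 67])]
ladle top [(0.6, [196, 160, 45, 48])]
brush side [(0.74, [163, 193, 13, 38]), (0.72, [227, 152, 14, 48]), (0.54, [184, 157, 11, 27])]
brush top [(0.76, [116, 240, 20, 11]), (0.56, [155, 197, 29, 24]), (0.48, [172, 284, 17, 14])]
stand side []
stand top [(0.62, [358, 174, 188, 60])]
turner side [(0.66, [309, 202, 18, 62]), (0.52, [255, 177, 19, 24])]
turner top [(0.74, [292, 165, 16, 24])]
tumbler_a side [(0.83, [257, 177, 18, 30]), (0.83, [235, 184, 14, 26])]
tumbler_a top [(0.74, [185, 197, 21, 22]), (0.7, [183, 172, 20, 24])]
scourer side [(0.66, [284, 293, 31, 27])]
scourer top [(0.79, [334, 223, 22, 27])]
ladle_hook side [(0.72, [271, 173, 10, 66]), (0.45, [355, 271, 168, 203]), (0.36, [309, 202, 18, 64])]
ladle_hook top [(0.87, [197, 162, 44, 49])]
clip_a side [(0.95, [355, 271, 168, 207])]
clip_a top [(0.97, [357, 172, 188, 65])]
```

View pics/s0.png

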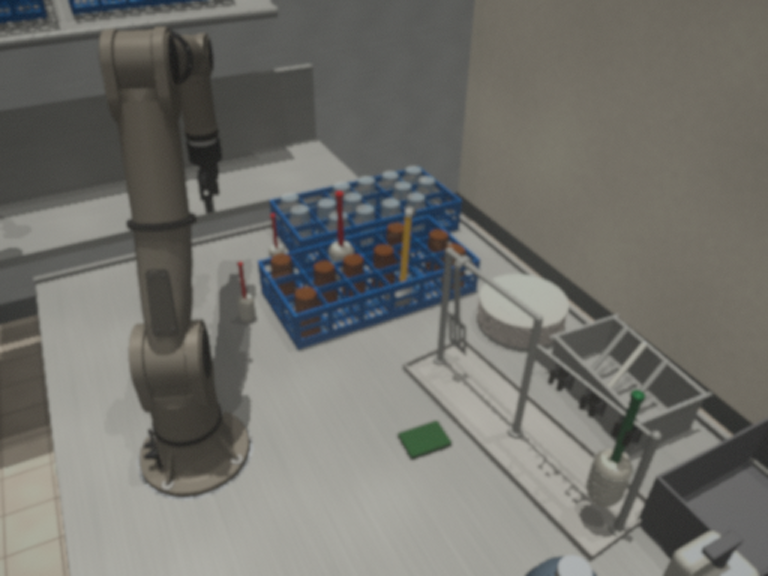

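View pics/t0.png

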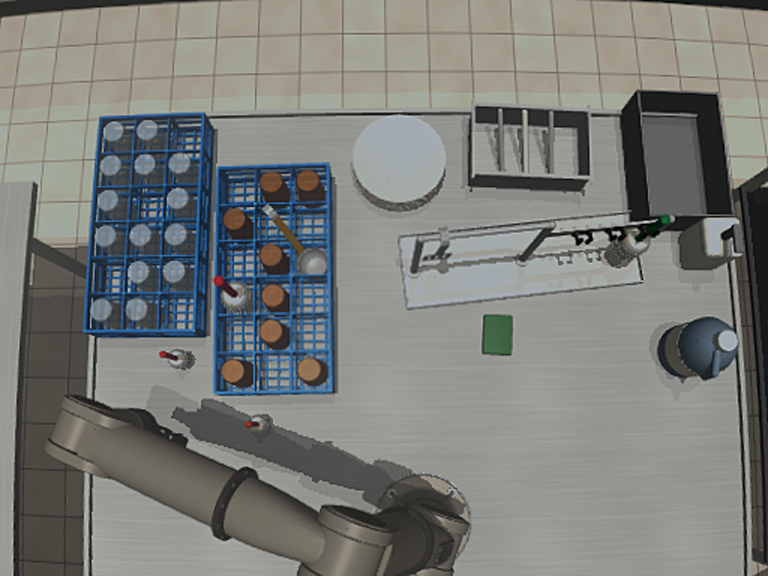

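Run:
```python
from h import *
snap('side','s1',(160,110,340,245),4.4);snap('top','t1',(130,100,230,275),3.4);
snap('side','s2',(260,150,440,380),2.6);snap('top','t2',(250,120,450,220),4)
```

```text
(no output)
```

View pics/s1.png

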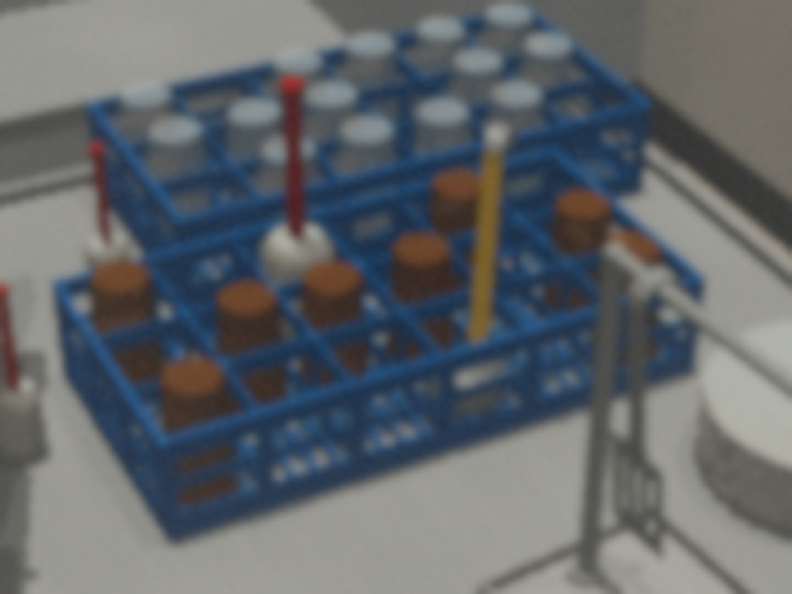

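View pics/t1.png

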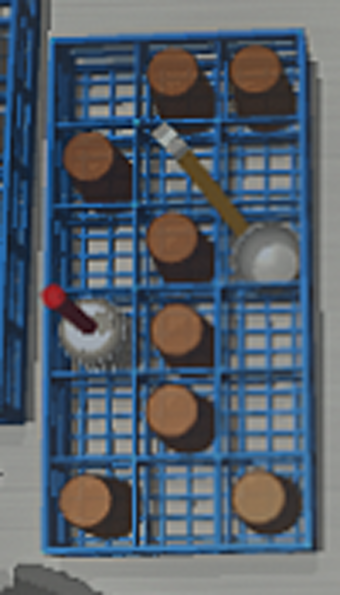

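View pics/s2.png

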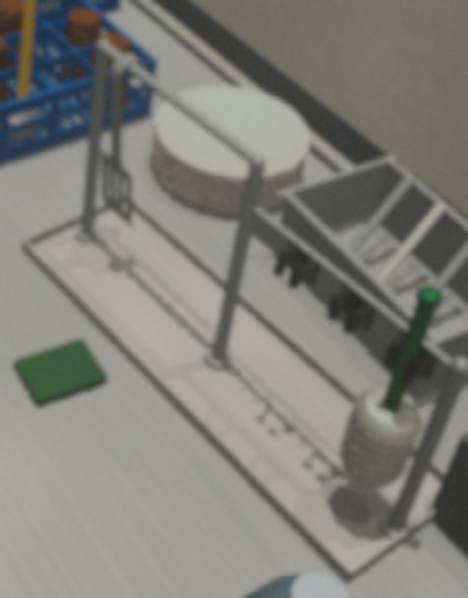

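View pics/t2.png

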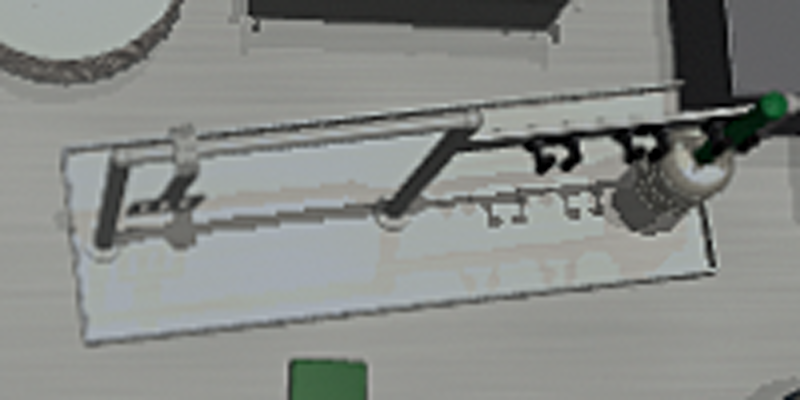

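```bash
cat > fit.py <<'E'
from h import *
from scipy.optimize import least_squares
def W(p,L):
    x,y,a=p;c,s=np.cos(a),np.sin(a);L=np.atleast_2d(L)
    return np.c_[x+c*L[:,0]-s*L[:,1],y+s*L[:,0]+c*L[:,1],L[:,2]]
if __name__=='__main__':
    obs=[('top',(0,.25,.018),(275.75,181.5)),('top',(0,0,.018),(348,173.5)),('top',(0,.25,.295),(279.5,159)),('top',(0,0,.295),(367,150)),
     ('side',(0,.25,.295),(301.5,168)),('side',(0,0,.295),(358.8,214)),('side',(0,.25,.018),(293.5,240)),('side',(0,0,.018),(343.5,288.5)),('side',(0,-.26,.018),(412.7,350.8)),
     ]
    def f(p): return np.concatenate([(proj(c,W(p,L))[0]-uv) for c,L,uv in obs])
    r=least_squares(f,[.5,0,0],loss='soft_l1');print('stand',r.x,np.degrees(r.x[2]));print(np.round(f(r.x).reshape(-1,2),1).tolist())
    # rack: top corners full-res
    t=lambda u,v:(130+u/3.4,100+v/3.4)
    s=lambda u,v:(160+u/4.4,110+v/4.4)
    obs2=[('top',(-.25,.125,.1),t(44,552)),('top',(-.25,-.125,.1),t(314,550)),('top',(.25,.125,.1),t(52,38)),('top',(.25,-.125,.1),t(304,30)),
      ('side',(-.25,.125,.1),s(60,288)),('side',(-.25,-.125,.1),s(168,440)),('side',(.25,-.125,.1),s(703,282)),('side',(.25,.125,.1),s(550,152))]
    def g(p): return np.concatenate([(proj(c,W(p,L))[0]-uv) for c,L,uv in obs2])
    q=least_squares(g,[.4,.4,0],loss='soft_l1');print('rack',q.x,np.degrees(q.x[2]));print(np.round(g(q.x).reshape(-1,2),1).tolist())
    np.savez('fit.npz',stand=r.x,rack=q.x)
    for n,z in(('knob',.263),):
        pass
    print('knob',tri(s(293,84),t(54,296)))
    print('brush head top',tri(s(296,232),t(92,322)))
    print('ladle top',tri(s(497,130),t(160,132)), 'ladle handle low',tri(s(480,338),t(240,228)))
    print('white/yellow',tri(s(495,152),t(180,154)))
    print(W(q.x,[[.0405,-.079,0.05],[-.0405,.079,0.05]]))
    print(W(r.x,[[0,.075,.295],[-.0145,-.08,.225]]))
    for c,off,sc,n in(('top',(130,100,230,275),3.4,'ft1'),('top',(250,120,450,220),4,'ft2'),('side',(260,150,440,380),2.6,'fs2')):
        im=vision.grab_frame(c);o=cv2.resize(im[off[1]:off[3],off[0]:off[2]],None,fx=sc,fy=sc,interpolation=cv2.INTER_CUBIC)
        L=[W(r.x,[[0,y,.295] for y in np.linspace(0,.25,26)]),W(r.x,[[0,.25,z] for z in np.linspace(0.018,.295,20)]),W(r.x,[[0,0,z] for z in np.linspace(0.018,.295,20)]),W(r.x,[[0,-.26,z] for z in np.linspace(0.018,.24,20)]),W(r.x,[[-.0145,y,.225] for y in(-.08,-.15,-.22)]),
           W(r.x,[[a,b,.018] for a in(-.085,.085) for b in(-.28,.27)]),W(q.x,[[a*.081,b*.079,.1] for a in range(-3,4) for b in(-1.5,-.5,.5,1.5)])]
        for P in L:
            for u in proj(c,P):
                u=(u-off[:2]+.5)*sc-.5; cv2.circle(o,tuple(int(round(x)) for x in u),1,(255,0,255),-1)
        cv2.imwrite(f'pics/{n}.png',o[:,:,::-1])
E
python3 fit.py
```

```text
stand [ 0.58003342 -0.24005879  0.09733774] 5.57704194461344
[[0.2, -1.5], [0.8, -1.1], [1.1, 0.4], [1.0, 0.6], [-2.1, 0.2], [-0.2, -0.9], [-0.2, -2.5], [0.4, -2.8], [-0.4, 0.1]]
rack [0.52968082 0.31332544 0.01857871] 1.0644814980428545
[[0.1, 0.6], [0.1, -0.6], [-0.4, -0.1], [0.5, -0.5], [-2.1, -1.1], [-1.7, 1.7], [1.0, -0.6], [0.9, -0.6]]
knob (array([0.48854594, 0.39332282, 0.25924124]), np.float64(0.0009487604946734403))
brush head top (array([0.48897562, 0.39035457, 0.11746133]), np.float64(0.0047465732630280226))
ladle top (array([0.6405744 , 0.31338106, 0.21948326]), np.float64(0.0037980350101064057)) ladle handle low (array([0.59607479, 0.25860579, 0.05436302]), np.float64(0.0037244303697733247))
white/yellow (array([0.62562418, 0.29544218, 0.21065944]), np.float64(0.002313157909595405))
[[0.57164147 0.23509147 0.05      ]
 [0.48772018 0.39155941 0.05      ]]
[[ 0.57274461 -0.16541381  0.295     ]
 [ 0.57337679 -0.32108928  0.225     ]]
```

View pics/ft1.png

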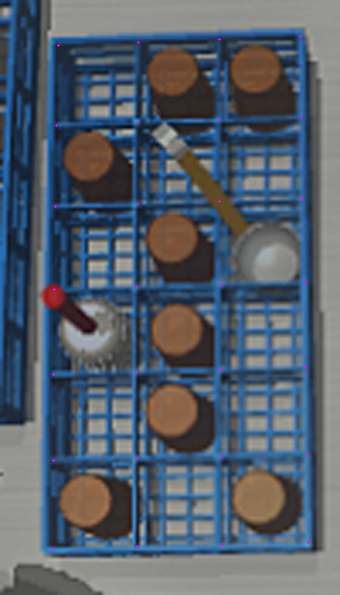

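View pics/ft2.png

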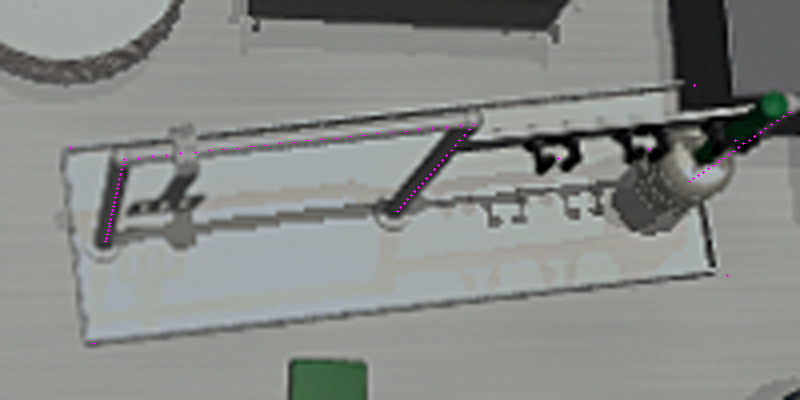

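View pics/fs2.png

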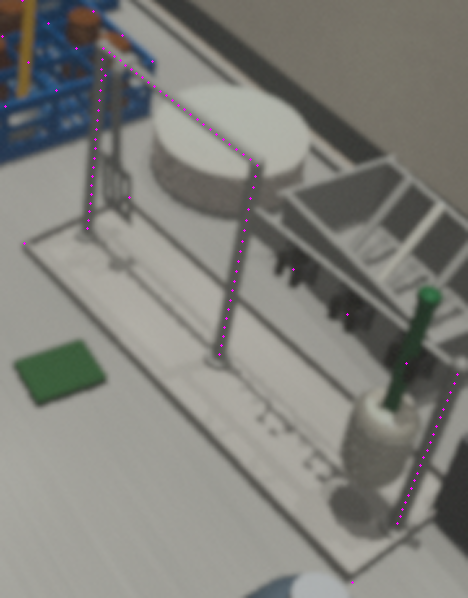

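Run:
```python
from h import *
snap('top','t3',(165,125,235,190),9);snap('side','s3',(250,125,300,205),7)
```

```text
(no output)
```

View pics/t3.png

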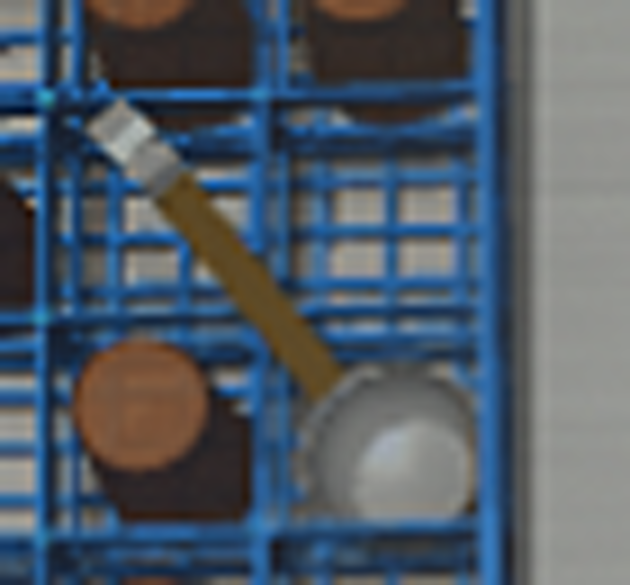

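View pics/s3.png

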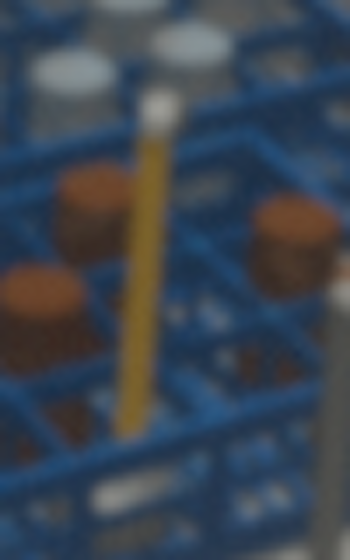

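```bash
cat > lad.py <<'E'
from h import *
from fit import W
from scipy.optimize import least_squares
from scipy.spatial.transform import Rotation as R
t=lambda u,v:np.array((165+u/9,125+v/9))
s=lambda u,v:np.array((250+u/7,125+v/7))
def pose(p):
    x,y,z,az,lx,ly=p
    return R.from_euler('zyx',[az,lx,ly]),np.array([x,y,z])   # lx: z leans to +x of ladle
th=np.linspace(0,np.pi,31)
arc=np.c_[.0535+.018*np.cos(th),0*th,.181+.018*np.sin(th)]
arc=np.r_[arc,[[.0715,0,.177]]]
rim=np.array([[.0365*np.cos(a),.0365*np.sin(a),0] for a in np.linspace(0,2*np.pi,40)])
def f(p):
    r,o=pose(p);P=lambda c,L:proj(c,r.apply(np.atleast_2d(L))+o)
    e=[]
    q=P('top',arc); d=np.array((104-322,114-390.));d/=np.linalg.norm(d)
    e.append((q@d).max()-t(104,114)@d)
    def online(c,L,a,b):
        n=np.array([-(b-a)[1],(b-a)[0]]);n/=np.linalg.norm(n)
        return (P(c,L)[0]-a)@n
    e+= [online('top',[.037,0,z],t(171,188),t(320,390)) for z in(.08,.12,.16)]
    e+= [online('side',[.037,0,z],s(156,150),s(130,430)) for z in(.08,.12,.16)]
    q=P('side',arc); e.append(q[:,1].min()-s(160,90)[1])
    q=P('top',rim); e+=[q[:,0].min()-t(307,0)[0],q[:,0].max()-t(480,0)[0],q[:,1].min()-t(0,362)[1]]
    e.append((p[2]-.047)*300); e.append((np.degrees(p[4])-14)*.5); e.append(np.degrees(p[5])*.5)
    # strip side corners at hook lip
    return np.array(e)
if __name__=='__main__':
    r=least_squares(f,[.57,.235,.047,.8,.24,0]);p=r.x
    print(np.round(p,4),np.degrees(p[3:]).round(1));print(np.round(r.fun,1))
    np.save('lad.npy',p)
    rr,o=pose(p)
    for n,l in(('handle',[.037,0,.143]),('hook',[.0535,0,.181])): print(n,rr.apply(l)+o)
    print(rr.as_matrix().round(3))
    st=[]
    for yy in(-.008,.008):
        st+=[[.037,yy,z] for z in np.linspace(0,.181,30)]; st+=[[a[0],yy,a[2]] for a in arc]
    for c,off,sc,n in(('top',(165,125,235,190),9,'lt'),('side',(250,125,300,205),7,'ls')):
        im=vision.grab_frame(c);im=cv2.resize(im[off[1]:off[3],off[0]:off[2]],None,fx=sc,fy=sc,interpolation=cv2.INTER_CUBIC)
        for u in proj(c,rr.apply(np.r_[st,rim])+o):
            u=(u-off[:2])*sc; cv2.circle(im,tuple(int(round(x)) for x in u),1,(255,0,255),-1)
        cv2.imwrite(f'pics/{n}.png',im[:,:,::-1])
E
python3 lad.py
```

```text
[ 0.5705  0.2351  0.0471  1.1292  0.2275 -0.1076] [64.7 13.  -6.2]
[-0.7  0.8 -0.5 -1.7  1.4  0.4 -0.6  0.3 -1.9  0.5 -0.6  0.  -0.5 -3.1]
handle [0.61818268 0.28292488 0.17846379]
hook [0.63362467 0.30156182 0.21208609]
[[ 0.416 -0.881  0.226]
 [ 0.888  0.447  0.105]
 [-0.193  0.157  0.969]]
```

View pics/lt.png

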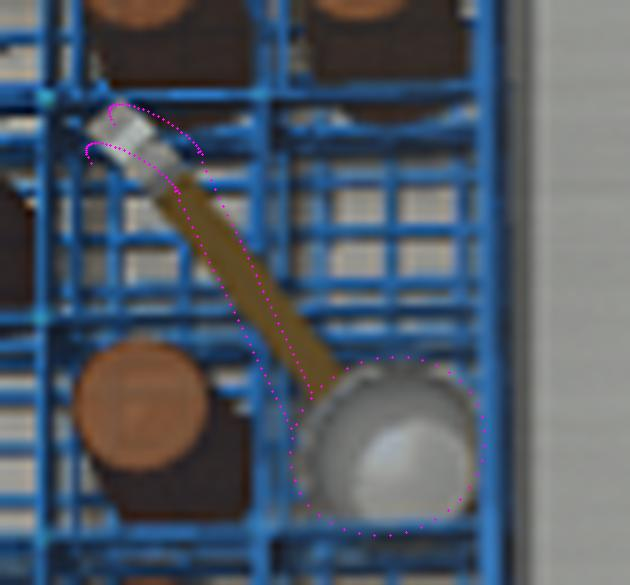

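View pics/ls.png

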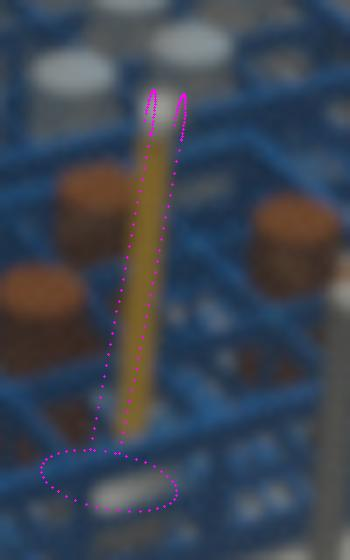

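```bash
python3 - <<'E'
s=open('lad.py').read()
a=s.index("    e+= [online('top'");b=s.index("    q=P('side',arc)")
s=s[:a]+"""    for z in(.07,.11,.15):
        e.append(online('top',[.037,.008,z],t(158,198),t(305,398)));e.append(online('top',[.037,-.008,z],t(185,178),t(342,378)))
    for y,c in((.008,(88,130)),(-.008,(120,98))):
        e.append(online('top',[.0715,y,.181],t(*c),t(*c)+np.array([218-0.,276])))
    for z in(.08,.12,.16):
        e.append(online('side',[.037,0,z],s(156,150),s(130,430)))
"""+s[b:]
s=s.replace("t(307,0)","t(304,0)").replace("(p[2]-.047)*300","(p[2]-.047)*500").replace("e.append(np.degrees(p[5])*.5)","e.append(np.degrees(p[5])*1)")
open('lad.py','w').write(s)
E
python3 lad.py
```

```text
[ 0.5699  0.2386  0.0472  1.0786  0.2098 -0.0558] [61.8 12.  -3.2]
[-1.8  1.3  1.1 -0.3 -0.7 -1.9 -2.6  0.2  0.5  1.3  0.2 -0.9  0.2 -2.7
 -0.5 -0.5  0.1 -1.  -3.2]
handle [0.61673901 0.27872791 0.18135593]
hook [0.63227839 0.29522721 0.21603375]
[[ 0.462 -0.862  0.208]
 [ 0.874  0.482  0.055]
 [-0.147  0.157  0.977]]
```

View pics/lt.png

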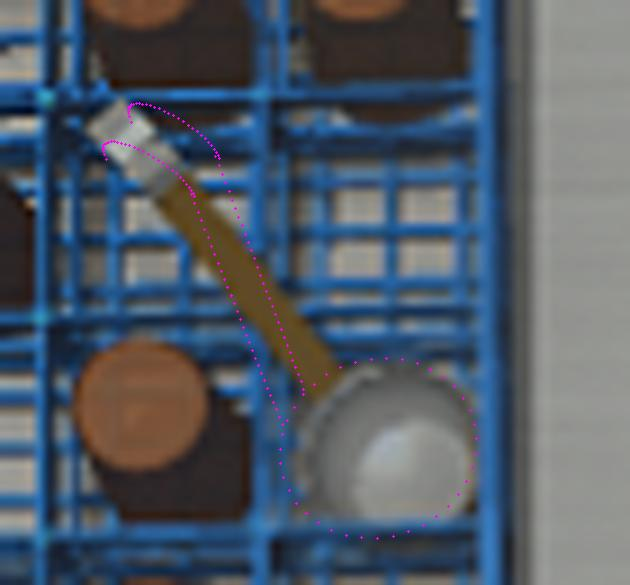

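View pics/ls.png

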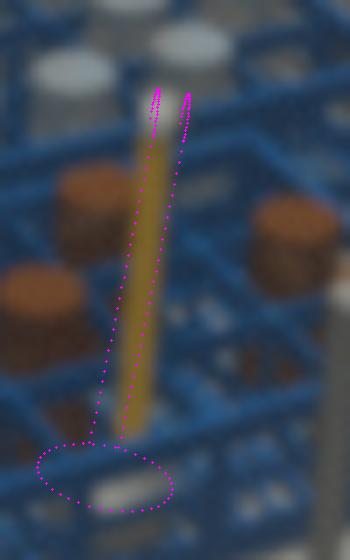

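```bash
sed -i "s/(np.degrees(p\[4\])-14)\*.5/(np.hypot(*np.degrees(p[4:]))-14)*.7/; s/e.append(np.degrees(p\[5\])\*1)/e.append(np.degrees(p[5])*.1)/; s/(p\[2\]-.047)\*500/(p[2]-.047)*200/" lad.py
sed -i "s/r=least_squares(f,\[.57,.235,.047,.8,.24,0\]);p=r.x/r=min((least_squares(f,[.57,.235,.047,a,.2,b]) for a in(.3,.8,1.3) for b in(-.2,0,.2)),key=lambda r:r.cost);p=r.x;print(r.cost)/" lad.py
python3 lad.py
```

```text
Traceback (most recent call last):
  File "lad.py", line 34, in <module>
    r=min((least_squares(f,[.57,.235,.047,a,.2,b]) for a in(.3,.8,1.3) for b in(-.2,0,.2)),key=lambda r:r.cost);p=r.x;print(r.cost)
  File "lad.py", line 34, in <genexpr>
    r=min((least_squares(f,[.57,.235,.047,a,.2,b]) for a in(.3,.8,1.3) for b in(-.2,0,.2)),key=lambda r:r.cost);p=r.x;print(r.cost)
           ~~~~~~~~~~~~~^^^^^^^^^^^^^^^^^^^^^^^^^^
  File "lad.py", line 23, in f
    e.append(online('top',[.037,.008,z],t(158,198),t(305,398)));e.append(online('top',[.037,-.008,z],t(185,178),t(342,378)))
             ~~~~~~^^^^^^^^^^^^^^^^^^^^^^^^^^^^^^^^^^^^^^^^^^^
  File "lad.py", line 21, in online
    return (P(c,L)[0]-a)@n
            ~^^^^^
  File "lad.py", line 15, in <lambda>
    r,o=pose(p);P=lambda c,L:proj(c,r.apply(np.atleast_2d(L))+o)
                             ~~~~^^^^^^^^^^^^^^^^^^^^^^^^^^^^^^^
  File "h.py", line 10, in proj
    c=vision.calibration(cam);P=np.atleast_2d(P);E=np.array(c['extrinsics']);K=np.array(c['mtx'])
ValueError: time passes only in moves, steps and waits
```

```bash
python3 - <<'E'
from station import vision
import pickle
pickle.dump({c:vision.calibration(c) for c in('side','top')},open('cal.pkl','wb'))
s=open('h.py').read().replace('vision.calibration(cam)','CAL[cam]').replace("def snap","import pickle\nCAL=pickle.load(open('cal.pkl','rb'))\ndef snap",1)
open('h.py','w').write(s)
E
python3 lad.py
```

```text
2.5927482500151395
[ 0.5678  0.2342  0.0478  0.7797  0.1647 -0.1868] [ 44.7   9.4 -10.7]
[ 0.1  0.2 -0.5  0.3 -0.7  0.4 -0.9  0.3  0.   0.3  0.3  0.3  0.5 -1.1
  0.6 -0.2  0.2  0.2 -1.1]
handle [0.61722358 0.28516785 0.17738482]
hook [0.63503032 0.30317182 0.21017243]
[[ 0.702 -0.694  0.164]
 [ 0.669  0.72   0.183]
 [-0.245 -0.019  0.969]]
```

View pics/lt.png

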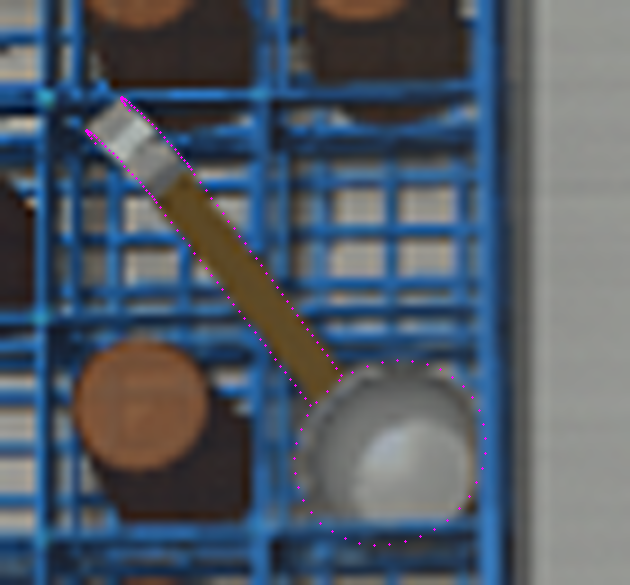

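View pics/ls.png

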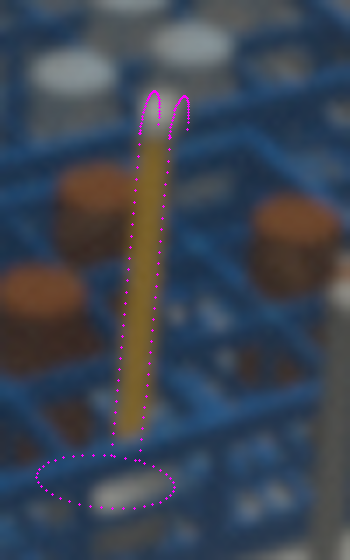

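```bash
cat >> h.py <<'E'
from scipy.spatial.transform import Rotation as Rot
def tool(az,down,flip=1):
    a,d=np.radians(az),np.radians(down)
    z=np.array([np.cos(a)*np.cos(d),np.sin(a)*np.cos(d),-np.sin(d)])
    y=flip*np.array([-np.sin(a),np.cos(a),0]); x=np.cross(y,z)
    return Rot.from_matrix(np.c_[x,y,z])
def eul(r): return r.as_euler('xyz',degrees=True).tolist()
E
python3 - <<'E'
from h import *
H=np.array([.617,.285,.1775]); st=np.load('fit.npz')['stand']; print(st)
rail=np.array([.5755,-.165,.295]); sx=np.array([np.cos(st[2]),np.sin(st[2]),0])
hang=rail-.0075*sx+[0,0,-.0497]
for dg in(30,40,50,60):
  for fl in(1,-1):
    r=tool(44,dg,fl); z=r.as_matrix()[:,2]
    h=tool(5.6,dg-27,fl); hz=h.as_matrix()[:,2]
    out=[]
    for P,o,zz in((H-.1*z,r,z),(H+.002*z,r,z),(H+.002*z+[0,0,.2],r,z),(hang+.002*hz+[0,0,.045],h,hz),(hang+.002*hz,h,hz),(hang-.08*hz,h,hz)):
        q=robot.inverse_kinematics(P.tolist(),eul(o)); out.append(None if q is None else np.round(q).astype(int).tolist())
    print(dg,fl,out)
q=tool(0,90,1)
for n,P in(('br',[.4883,.392,.23]),('clip',[.574,-.321,.27]),('clipb',[.5805,-.39,.27])):
    for yaw in(0,5.6,90,180): print(n,yaw,(lambda q:None if q is None else np.round(q).astype(int).tolist())(robot.inverse_kinematics(P,[180,0,yaw])))
E
```

```text
[ 0.58003342 -0.24005879  0.09733774]
30 1 [[50, 17, -62, 130, 247, 21, -125], [35, 36, -61, 122, 187, 15, -59], [43, 9, -61, 109, -58, 21, 167], [-14, 35, 66, 142, 225, 96, -126], [-12, 48, 64, 143, 218, 108, -128], None]
30 -1 [[50, 17, -62, 130, 247, 21, 55], [35, 36, -61, 122, 187, 15, 121], [-46, 3, 35, 112, -73, 30, -3], [91, 34, -62, 139, 223, 51, 97], [-12, 48, 64, 143, 218, 108, 52], None]
40 1 [[-69, 8, 64, 124, -80, 35, -170], [-65, 31, 65, 119, 258, 49, -161], [38, 11, -60, 101, -21, 29, 130], [92, 19, -62, 136, 231, 41, -105], [90, 30, -62, 138, 222, 40, -86], [-13, 21, 73, 147, 246, 84, -123]]
40 -1 [[-52, 6, 46, 124, -78, 31, 9], [-65, 31, 65, 119, 258, 49, 19], [-36, 4, 21, 103, -44, 35, -33], [92, 19, -62, 136, 231, 41, 75], [90, 30, -62, 138, 222, 40, 94], [106, 19, -62, 143, 242, 48, 74]]
50 1 [[-73, 11, 68, 114, -55, 40, 162], [-5, 19, -16, 110, -36, 19, 146], [-46, 8, 32, 94, -31, 47, 133], [44, 3, -10, 132, 250, 39, -136], [90, 18, -62, 133, 236, 29, -111], [-32, -14, 73, 141, 259, 34, -132]]
50 -1 [[-45, 6, 34, 113, -45, 34, -26], [-44, 20, 32, 111, -66, 30, -1
[... 199 characters left out ...]
131], [-33, 13, 16, 83, -19, 59, 122], None, None, [74, -6, -31, 130, -82, 42, -162]]
60 -1 [[-41, 11, 27, 102, -27, 45, -47], [-44, 22, 31, 102, -41, 38, -36], [-36, 13, 19, 83, -20, 59, -58], None, None, [11, -8, 27, 132, -77, 34, 15]]
br 0 [-62, 30, 34, 76, -17, 79, -118]
br 5.6 [-61, 30, 33, 76, -16, 79, -113]
br 90 [-53, 28, 19, 76, -9, 78, -33]
br 180 [-44, 27, 6, 75, -3, 77, 52]
clip 0 [2, 36, 48, 66, -26, 88, -45]
clip 5.6 [2, 36, 48, 66, -26, 88, -39]
clip 90 [1, 37, 50, 66, -27, 88, 46]
clip 180 [2, 36, 48, 66, -26, 88, 135]
clipb 0 [12, 41, 45, 56, -28, 92, -42]
clipb 5.6 [12, 41, 44, 56, -27, 91, -37]
clipb 90 [14, 40, 40, 56, -24, 91, 46]
clipb 180 [16, 39, 34, 56, -21, 90, 134]
```

Run:
```python
from h import *
H=np.array([.617,.285,.1775]); st=np.load('fit.npz')['stand']
rail=np.array([.5755,-.165,.295]); sx=np.array([np.cos(st[2]),np.sin(st[2]),0])
hang=rail-.0075*sx+[0,0,-.0497]
for dg in(60,65,70,75,80):
  for fl in(1,-1):
    r=tool(44,dg,fl); z=r.as_matrix()[:,2]
    h=tool(5.6,dg-27,fl); hz=h.as_matrix()[:,2]
    out=[]
    for P,o,zz in((H-.1*z,r,z),(H+.002*z,r,z),(H+.002*z+[0,0,.2],r,z),(hang+.002*hz+[0,0,.05],h,hz),(hang+.002*hz,h,hz),(hang-.08*hz,h,hz)):
        q=robot.inverse_kinematics(P.tolist(),eul(o)); out.append(None if q is None else np.round(q).astype(int).tolist())
    print(dg,fl,out)
```

```text
60 1 [[-36, 10, 21, 102, -25, 44, 132], [-22, 20, 3, 101, -23, 33, 131], [-33, 13, 16, 83, -19, 59, 122], [10, -1, 22, 126, -82, 31, -166], None, [74, -6, -31, 130, -82, 42, -162]]
60 -1 [[-41, 11, 27, 102, -27, 45, -47], [-44, 22, 31, 102, -41, 38, -36], [-36, 13, 19, 83, -20, 59, -58], [-10, -2, 41, 126, -81, 30, 14], None, [11, -8, 27, 132, -77, 34, 15]]
65 1 [[-31, 13, 14, 95, -18, 51, 125], [-23, 22, 2, 97, -16, 40, 123], [-31, 15, 13, 77, -15, 66, 118], None, [-1, 3, 32, 127, -82, 30, -166], [-13, -12, 45, 128, -53, 27, 170]]
65 -1 [[-41, 14, 26, 96, -22, 52, -52], [-43, 23, 28, 97, -32, 43, -44], [-38, 16, 22, 77, -18, 66, -60], [-4, -2, 34, 123, -65, 29, -4], [9, 3, 22, 126, -82, 29, 14], [43, -7, -6, 127, -67, 37, 1]]
70 1 [[-29, 16, 10, 89, -13, 58, 119], [-24, 24, 2, 92, -11, 46, 118], [-30, 19, 10, 71, -12, 72, 115], [-35, -4, 62, 119, -45, 29, 157], [85, 9, -61, 120, -49, 21, 164], [-16, -12, 44, 124, -36, 30, 152]]
70 -1 [[-42, 17, 27, 89, -19, 59, -56], [-42, 25, 27, 92, -27, 49, -50], [-40, 19, 25, 72, -18, 73, -61], [-2, -1, 30, 118, -50, 31, -19], [-16, 3, 47, 123, 
[... 153 characters left out ...]
 -52, 112, -34, 34, 145], [74, 8, -51, 117, -35, 26, 148], [-29, -13, 53, 119, -19, 34, 134]]
75 -1 [[-43, 21, 28, 82, -18, 66, -58], [-43, 28, 28, 87, -23, 56, -54], [-41, 23, 28, 65, -18, 80, -61], [-12, -1, 39, 115, -38, 35, -32], [-7, 3, 35, 119, -50, 31, -19], [25, -6, 6, 118, -39, 39, -29]]
80 1 [[-28, 24, 6, 75, -6, 72, 113], [-26, 29, 2, 81, -5, 60, 112], [-29, 26, 7, 58, -7, 87, 111], [-39, 1, 66, 111, -31, 40, 141], [63, 7, -41, 113, -24, 31, 137], [-24, -8, 48, 114, -19, 41, 132]]
80 -1 [[-43, 26, 30, 75, -18, 73, -59], [-43, 31, 29, 82, -21, 62, -57], [-41, 27, 30, 59, -18, 88, -62], [-18, 1, 44, 110, -30, 40, -40], [-10, 5, 38, 115, -39, 35, -30], [4, -5, 23, 113, -26, 42, -42]]
```

Run:
```python
from h import *
import lad
p=np.load('lad.npy'); rr,o=lad.pose(p)
G=rr.apply([.037,0,.133])+o; print(G)
r=tool(44,73,-1); z=r.as_matrix()[:,2]; e=eul(r)
T=G+.002*z
robot.line_to([.206,.51,.40]) 
robot.move_to((T-.12*z+[0,0,.1]).tolist(),e)
fingers.gripper_to(.6,60)
robot.line_to((T-.12*z).tolist(),velocity=.2)
snap('side','g1',(200,60,360,220),4);snap('top','g1t',(130,90,260,220),5)
print(robot.current_time_s(),robot.current_joint_positions(),robot.current_contact_force())
```

```text
[0.61558362 0.28333551 0.16769188]
5.775 [-41.52407213  18.23674392  26.40418914  85.25986384 -17.417641
  63.53650631 -57.57294007] [-0.8276354   0.37650507  0.17307365]
```

View pics/g1.png

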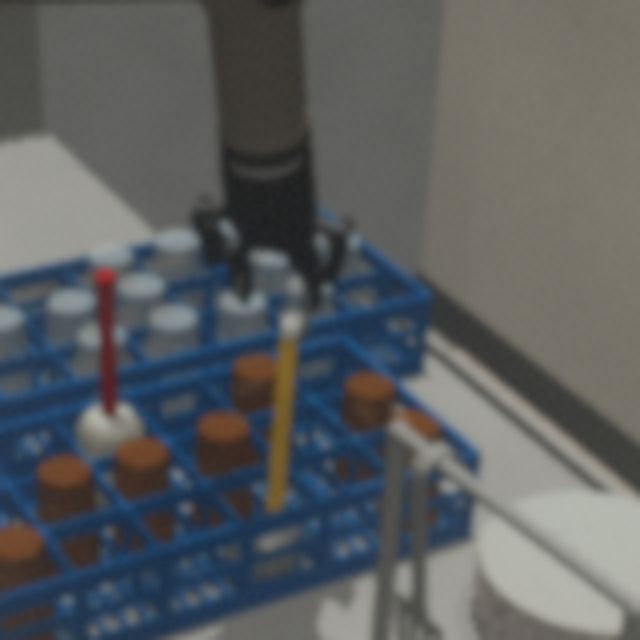

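View pics/g1t.png

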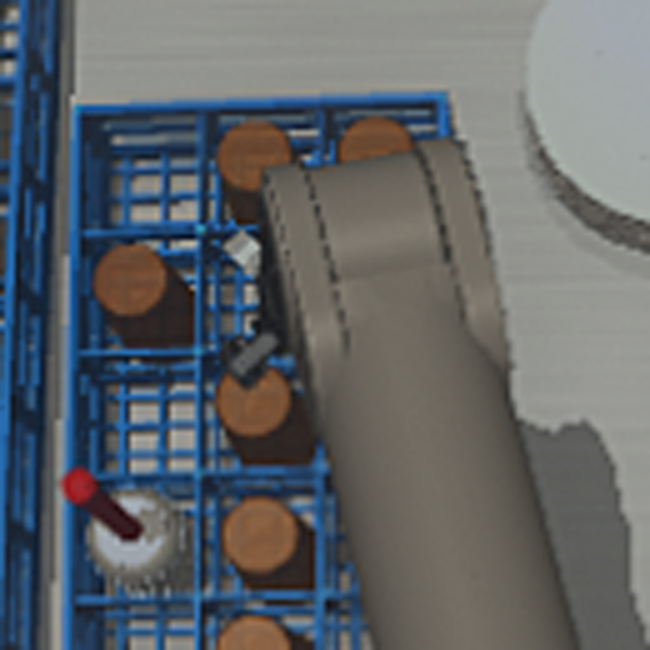

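Run:
```python
from h import *
import lad
p=np.load('lad.npy'); rr,o=lad.pose(p)
G=rr.apply([.037,0,.133])+o
r=tool(44,73,-1); z=r.as_matrix()[:,2]
T=G+.002*z
print(robot.line_to(T.tolist(),velocity=.1,f_stop=6))
f0=robot.current_contact_force()
fingers.gripper_to(0,60)
print(robot.current_finger_gap()*85,f0,robot.current_contact_force())
snap('side','g2',(220,80,330,200),5)
print(robot.current_time_s())
```

```text
False
13.895425420207633 [ 0.51730695 -0.44224081  0.38062809] [ 1.20206261 -0.48699397  0.5566417 ]
7.6
```

View pics/g2.png

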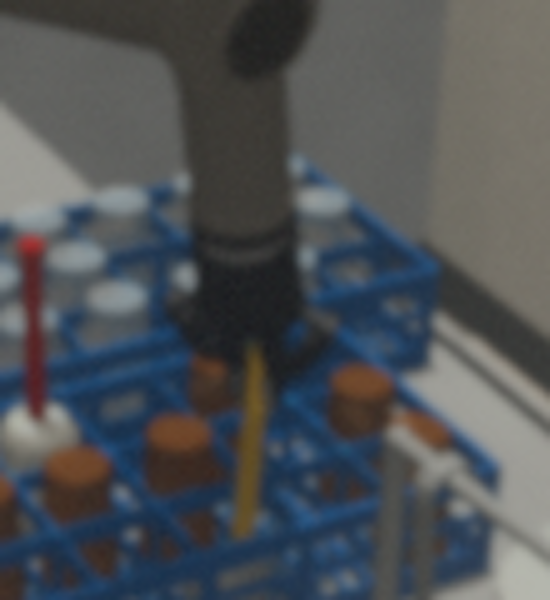

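Run:
```python
from h import *
p0=robot.current_tool_pos()
robot.line_to((np.array(p0)+[0,0,.05]).tolist(),velocity=.08); robot.pause(.2)
print(robot.current_finger_gap()*85,robot.current_contact_force(),robot.current_torque(),robot.current_time_s())
snap('side','g3',(220,60,330,200),4.2);snap('top','g3t',(150,110,240,200),6)
```

```text
14.201710658604737 [ 0.88909169  0.24736368 -1.05221053] [-0.15677093 -0.02087379  0.02012484] 8.5833
```

View pics/g3.png

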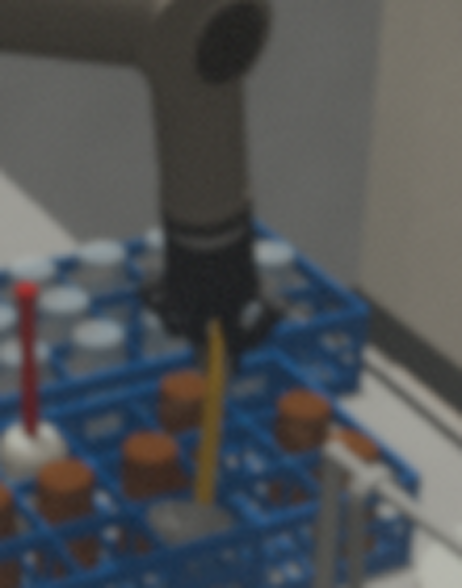

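View pics/g3t.png

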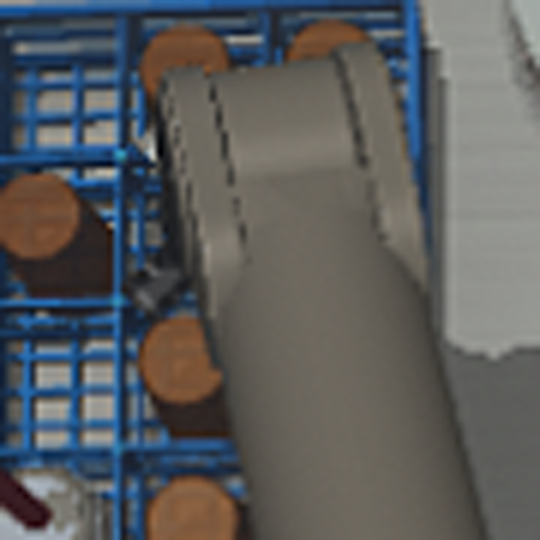

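```bash
cat >> h.py <<'E'
ST=np.array([.5815,-.240,.0973])
sx=np.array([np.cos(ST[2]),np.sin(ST[2]),0]);sy=np.array([-np.sin(ST[2]),np.cos(ST[2]),0])
def SW(x,y,z): return np.array([ST[0],ST[1],0])+x*sx+y*sy+[0,0,z]
E
python3 - <<'E'
from h import *
p=np.array(robot.current_tool_pos())
robot.line_to((p+[0,0,.13]).tolist(),velocity=.2)
m=tool(25,60,-1)
robot.move_to([.44,.10,.40],eul(m))
h=tool(np.degrees(ST[2]),45.7,-1);z=h.as_matrix()[:,2]
T=SW(-.0053,.07,.295-.0595)+.002*z
robot.move_to((T-.08*sx+[0,0,.06]).tolist(),eul(h))
robot.pause(.3)
print(robot.current_time_s(),robot.current_tool_pos(),robot.current_joint_positions(),robot.current_finger_gap()*85,robot.current_contact_force(),robot.current_torque())
snap('side','p1',(270,100,430,300),3);snap('top','p1t',(250,100,400,230),5)
E
```

```text
11.9583 [ 0.49169596 -0.1775522   0.29461199] [ 28.96596326  -7.39563029   6.24016314 122.15669602 -45.89141131
  38.47648101 -18.78997976] 14.150214601367756 [-0.00321979  0.3148786  -1.91509325] [-0.08676379  1.00678061  0.01564337]
```

View pics/p1.png

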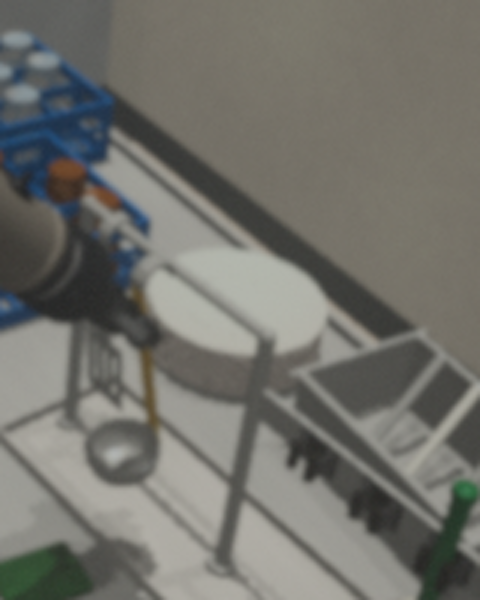

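View pics/p1t.png

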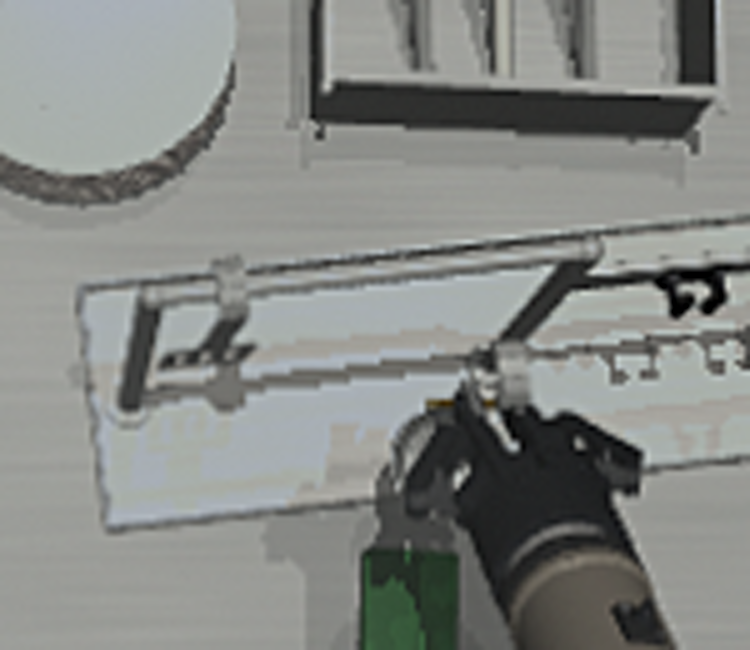

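```bash
cat > ov.py <<'E'
from h import *
import lad,sys
# ladle expected from tool pose; pitch offset
def ladpts(T,Rt,dp=0,g=.133,down=45.7,lean=-13):
    Rl=Rot.from_euler('zyx',[0,0,0])
    z=Rt.as_matrix()[:,2];y=-Rt.as_matrix()[:,1]
    a=np.arctan2(z[1],z[0]);d=np.degrees(-np.arcsin(z[2]))
    Rl=Rot.from_euler('ZY',[np.degrees(a),(d-down)+lean+dp],degrees=True)
    o=T-.002*z-Rl.apply([.037,0,g]); return Rl,o
st=[]
for yy in(-.008,.008):
    st+=[[.037,yy,q] for q in np.linspace(0,.181,30)]; st+=[[a[0],yy,a[2]] for a in lad.arc]
st=np.r_[st,lad.rim]
def show(name,offs,dp=0,g=.133,col=(255,0,255)):
    T=np.array(robot.current_tool_pos());Rt=Rot.from_euler('xyz',robot.current_eef_rot(),degrees=True)
    Rl,o=ladpts(T,Rt,dp,g)
    for c,(off,sc) in offs.items():
        im=vision.grab_frame(c);im=cv2.resize(im[off[1]:off[3],off[0]:off[2]],None,fx=sc,fy=sc,interpolation=cv2.INTER_CUBIC)
        for u in proj(c,Rl.apply(st)+o):
            u=(u-off[:2])*sc; cv2.circle(im,tuple(int(round(x)) for x in u),1,col,-1)
        cv2.imwrite(f'pics/{name}{c[0]}.png',im[:,:,::-1])
    print('hook centre in stand',[(Rl.apply([.0535,0,.181])+o-SW(0,0,0))@v for v in(sx,sy,[0,0,1])])
if __name__=='__main__':
    show(sys.argv[1],{'side':((290,160,340,270),5.4),'top':((320,160,370,210),10)},float(sys.argv[2]))
E
python3 ov.py o1 0
```

```text
hook centre in stand [np.float64(-0.07974245534512404), np.float64(0.07052146664226618), np.float64(0.34631834929022)]
```

View pics/o1s.png

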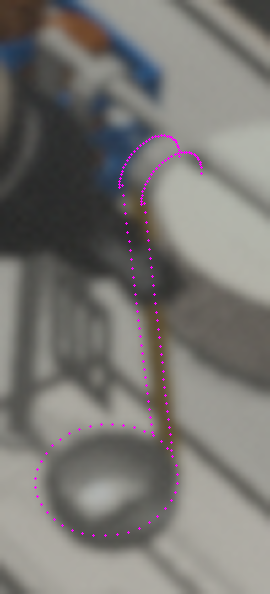

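View pics/o1t.png

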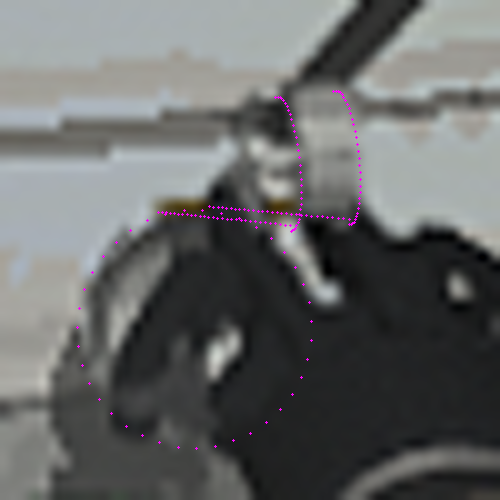

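Run:
```python
from h import *
T=np.array(robot.current_tool_pos())
robot.line_to((T+.08*sx).tolist(),velocity=.1)
robot.pause(.3)
T=np.array(robot.current_tool_pos())
print(T,(T-SW(0,0,0))@sx,robot.current_contact_force(),robot.current_time_s())
snap('side','q1',(290,150,370,250),6);snap('top','q1t',(310,120,380,190),8)
```

```text
[ 0.56387092 -0.16969517  0.28361521] -0.0107158215496912 [-18.86538116  -1.75004114  -7.40872471] 13.4083
```

View pics/q1.png

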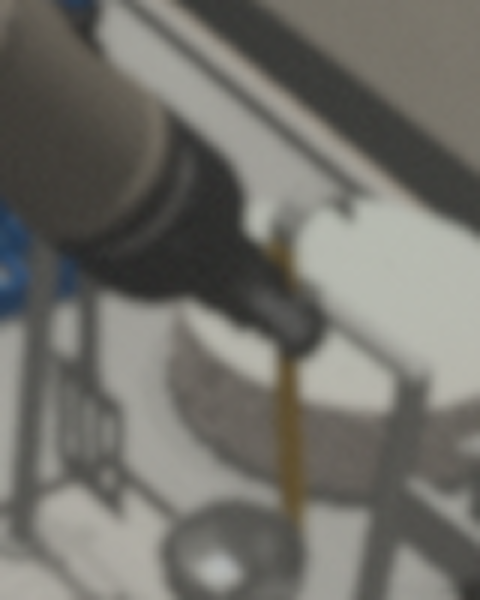

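View pics/q1t.png

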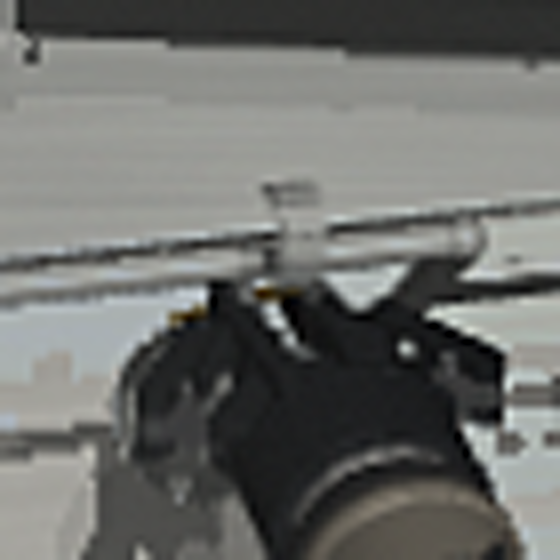

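```bash
python3 - <<'E'
from h import *
T=np.array(robot.current_tool_pos())
robot.line_to((T-.07*sx).tolist(),velocity=.1)
robot.pause(.3)
T=np.array(robot.current_tool_pos())
print(T,(T-SW(0,0,0))@sx,robot.current_contact_force(),robot.current_finger_gap()*85,robot.current_eef_rot(),eul(tool(np.degrees(ST[2]),45.7,-1)),robot.current_time_s())
E
python3 ov.py o2 0
```

```text
[ 0.49448231 -0.17630908  0.28353745] -0.08041875035033867 [ 0.35665267 -0.67758793 -1.55476174] 14.287973170570153 [-179.99784559  -44.29270729    5.60177962] [180.0, -44.30000000000001, 5.5748793466229065] 14.7333
hook centre in stand [np.float64(-0.07652951850641236), np.float64(0.07184516958861648), np.float64(0.33544979344208614)]
```

View pics/o2s.png

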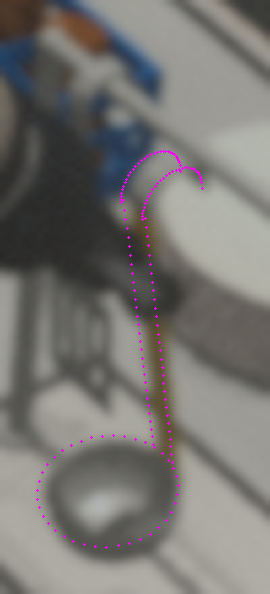

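View pics/o2t.png

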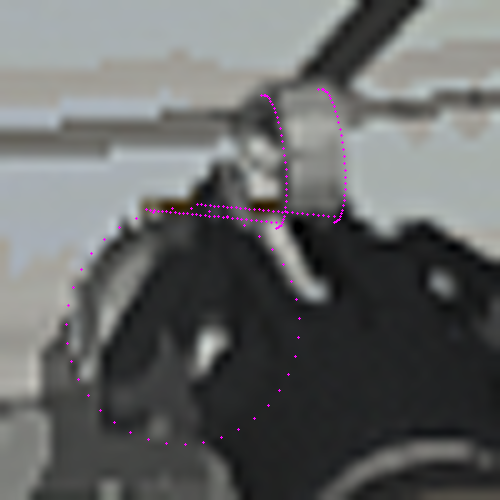

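Run:
```python
from h import *
h=tool(np.degrees(ST[2]),45.7,-1);z=h.as_matrix()[:,2]
T=SW(-.0053,.07,.295-.0595)+.002*z
robot.line_to((T-.08*sx+[0,0,.028]).tolist(),eul(h),velocity=.1)
robot.pause(.2); f0=np.array(robot.current_contact_force())
print(robot.line_to((T+[0,0,.028]).tolist(),velocity=.06,f_stop=4))
robot.pause(.2)
P=np.array(robot.current_tool_pos())
print(P-T,f0,robot.current_contact_force(),robot.current_time_s())
snap('side','r1',(290,150,370,250),6);snap('top','r1t',(310,120,380,190),8)
```

```text
False
[-0.00016831 -0.00012964  0.02806796] [ 0.44649547  0.19837628 -1.6732525 ] [-0.44887326  0.24012705 -2.040806  ] 17.0833
```

View pics/r1.png

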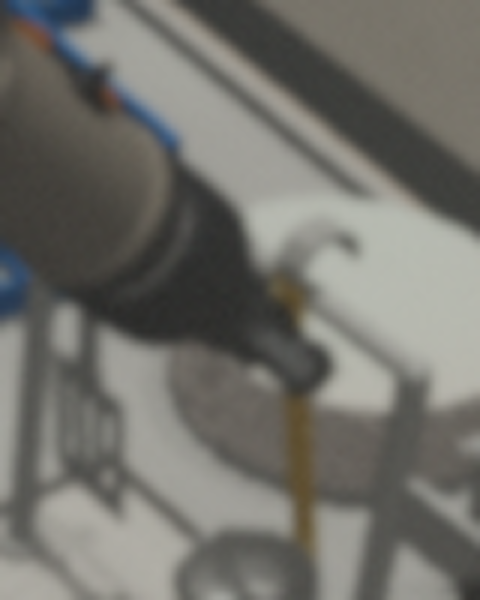

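View pics/r1t.png

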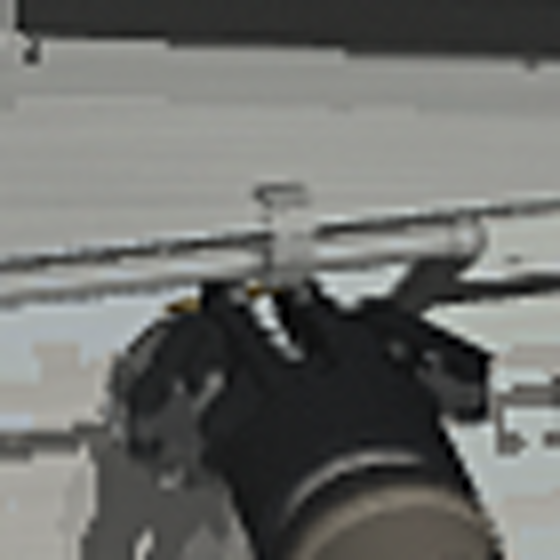

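```bash
python3 - <<'E'
from h import *
P=np.array(robot.current_tool_pos())
print(robot.line_to((P-[0,0,.018]).tolist(),velocity=.05,f_stop=3)); robot.pause(.2)
P=np.array(robot.current_tool_pos());f0=np.array(robot.current_contact_force());print(f0)
for k in range(14):
    P=P-[0,0,.001]
    robot.line_to(P.tolist(),velocity=.02); robot.pause(.15)
    f=np.mean([robot.current_contact_force() for _ in range(3)],0); print(k,np.round(f-f0,2))
    if f[2]-f0[2]>1.0: break
print(robot.current_tool_pos(),robot.current_time_s())
E
python3 ov.py o3 0
```

```text
False
[-0.33206981 -0.00615086 -1.92992508]
0 [-0.05 -0.22  0.68]
1 [-0.24 -0.17  0.2 ]
2 [ 2.08 -0.75 -0.24]
3 [0.4  0.24 0.24]
4 [0.27 0.25 0.43]
5 [ 0.39 -0.29 -0.5 ]
6 [ 0.43 -0.11 -1.13]
7 [ 0.33  0.25 -0.36]
8 [1.16 0.69 3.02]
[ 0.57136735 -0.17104288  0.23638877] 21.4917
hook centre in stand [np.float64(0.000442874762727936), np.float64(0.06961339920821874), np.float64(0.28830562332231924)]
```

View pics/o3s.png

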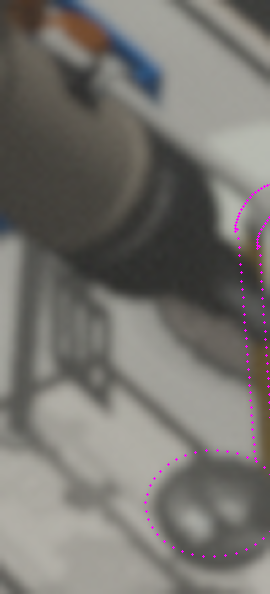

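Run:
```python
from h import *
def F(n=6):
    a=[]
    for _ in range(n): robot.pause(.05);a.append(robot.current_contact_force())
    return np.mean(a,0)
print(F())
P=np.array(robot.current_tool_pos())
robot.line_to((P+[0,0,.0004]).tolist(),velocity=.02);print(F(),robot.current_time_s())
snap('side','r2',(290,150,370,250),6);snap('top','r2t',(310,120,380,190),8)
```

```text
[-0.67932802  0.44745947  2.28656125]
[-0.06267042  0.21708836  0.22537694] 22.4417
```

View pics/r2.png

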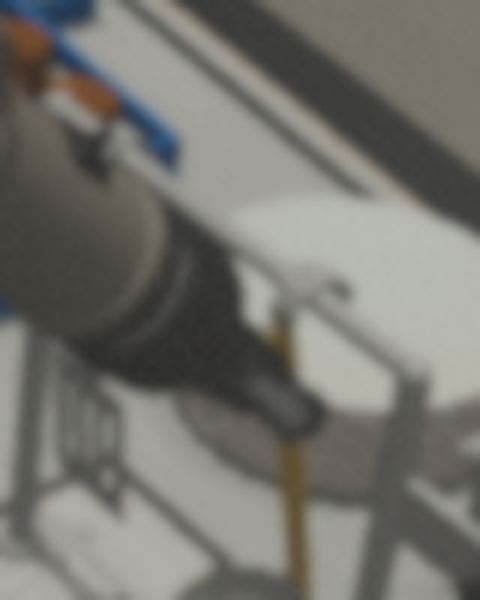

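View pics/r2t.png

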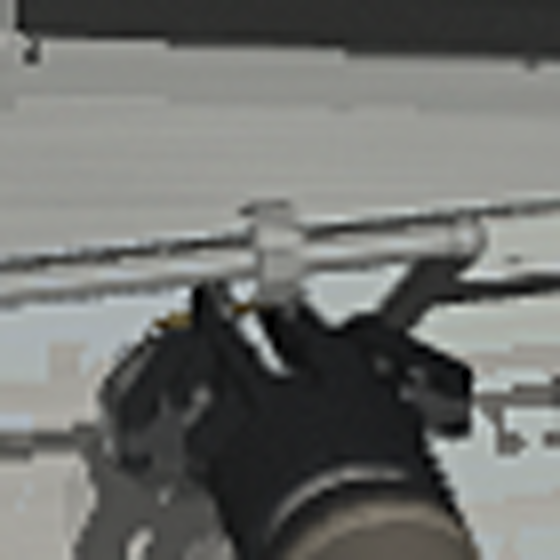

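```bash
python3 - <<'E'
from h import *
fingers.gripper_to(0,20); robot.pause(.3)
for o in (.18,.19,.20,.22,.26,.32,.45):
    fingers.gripper_to(o); print(round(robot.current_finger_gap(),3),end=' ')
robot.pause(.2)
snap('side','u1',(270,150,370,290),4.2); robot.pause(.3); snap('side','u2',(270,150,370,290),4.2)
print(robot.current_contact_force(),robot.current_time_s())
E
python3 - <<'E'
import cv2,numpy as np
a=cv2.imread('pics/u1.png');b=cv2.imread('pics/u2.png');cv2.imwrite('pics/u12.png',cv2.resize(np.hstack([a,b]),None,fx=.9,fy=.9))
E
```

```text
0.184 0.192 0.196 0.221 0.26 0.318 0.45 [-0.00825125  0.60770369 -0.68973894] 25.2333
```

View pics/u12.png

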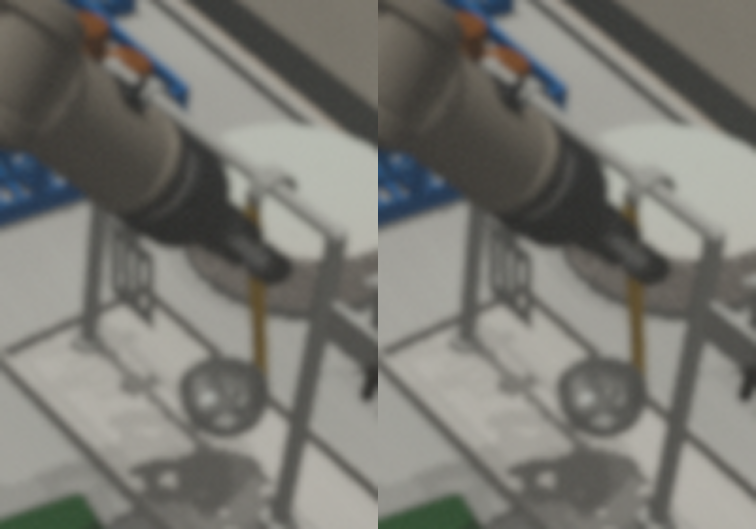

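Run:
```python
from h import *
P=np.array(robot.current_tool_pos());z=Rot.from_euler('xyz',robot.current_eef_rot(),degrees=True).as_matrix()[:,2]
print(robot.line_to((P-.04*z).tolist(),velocity=.06,f_stop=5))
robot.line_to((P-.15*z).tolist(),velocity=.2)
snap('side','v1',(270,130,390,290),3.6);snap('top','v1t',(290,120,390,220),6)
print(robot.current_time_s())
robot.move_to([.43,.10,.42],[180,0,5.6])
e=[180,0,5.6]
robot.move_to([.4885,.392,.34],e)
fingers.gripper_to(.75)
snap('side','b1',(180,60,300,200),4);snap('top','b1t',(100,150,220,250),5)
print(robot.current_time_s(),robot.current_tool_pos(),robot.current_joint_positions())
```

```text
False
26.85
29.7417 [0.48871148 0.39162698 0.34026247] [ -10.40441204   36.08010819  -59.36601837   60.53518095   30.78629817
   97.81752621 -143.96791231]
```

View pics/v1.png

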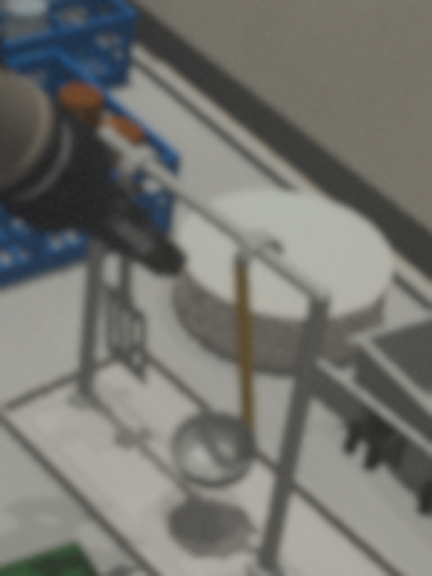

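View pics/v1t.png

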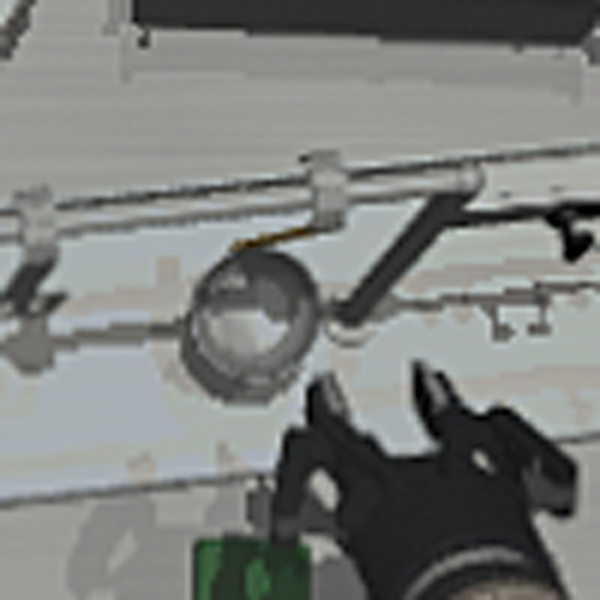

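View pics/b1.png

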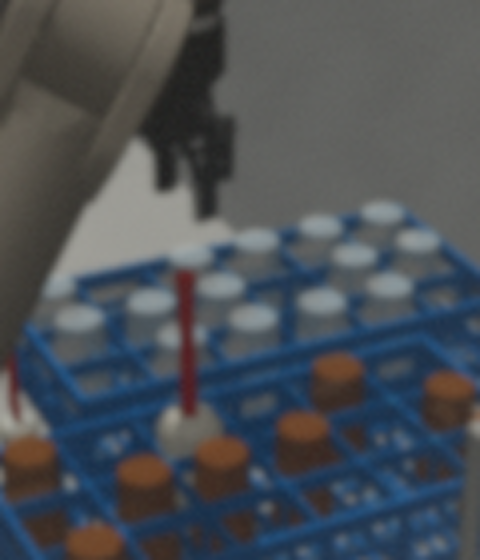

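View pics/b1t.png

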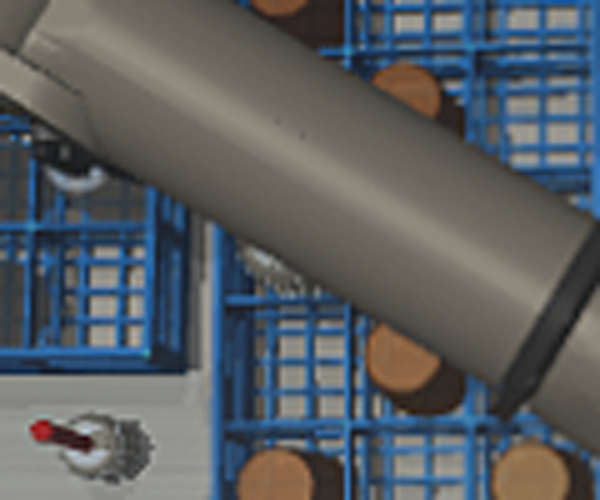

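Run:
```python
from h import *
print(robot.line_to([.4885,.392,.225],velocity=.12,f_stop=6))
fingers.gripper_to(0,100)
f=robot.current_contact_force();print(robot.current_finger_gap()*85,f)
robot.line_to([.4885,.392,.275],velocity=.12);robot.pause(.2)
print(robot.current_finger_gap()*85,robot.current_contact_force(),robot.current_time_s())
snap('side','b2',(180,60,300,200),4)
for P in((.4885,.392,.42),(.43,.0,.42)):
  pass
```

```text
False
14.58499234224332 [ 0.25388222 -0.20289069  0.52955824]
14.448958519162765 [ 0.13241128  0.37603364 -0.8283626 ] 32.125
```

View pics/b2.png

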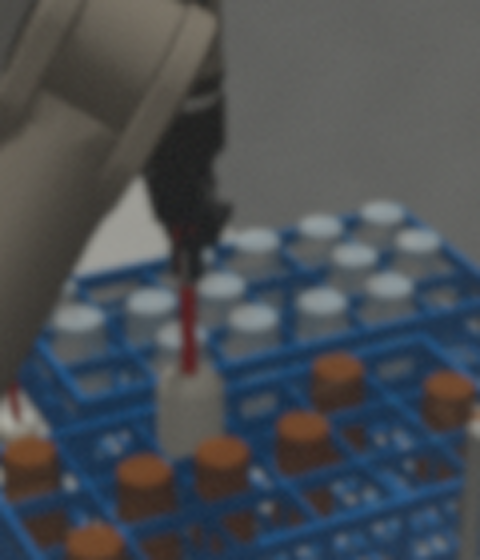

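Run:
```python
from h import *
e=[180,0,np.degrees(ST[2])]
robot.line_to([.4885,.392,.42],velocity=.2)
robot.move_to([.42,.12,.42],e)
C=SW(-.0145,-.08,.268)
robot.move_to((C-.075*sx+[0,0,.09]).tolist(),e)
robot.line_to((C-.075*sx).tolist(),velocity=.12);robot.pause(.2)
print(robot.current_time_s(),robot.current_tool_pos(),robot.current_joint_positions(),robot.current_finger_gap()*85,robot.current_contact_force())
snap('side','c1',(300,130,440,330),3);snap('top','c1t',(320,120,430,220),6)
```

```text
36.9167 [ 0.50068623 -0.32826409  0.268932  ] [ 71.01483228  39.5881445  -71.4200032   74.62622246  37.19093724
  90.39886375 -79.47429066] 14.304929126801023 [-0.54030247  0.02471508 -1.55684159]
```

View pics/c1.png

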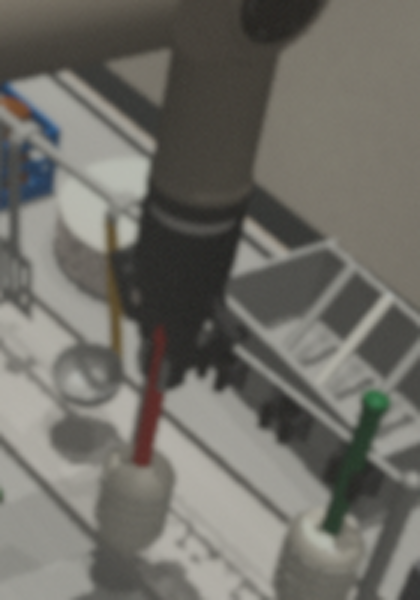

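View pics/c1t.png

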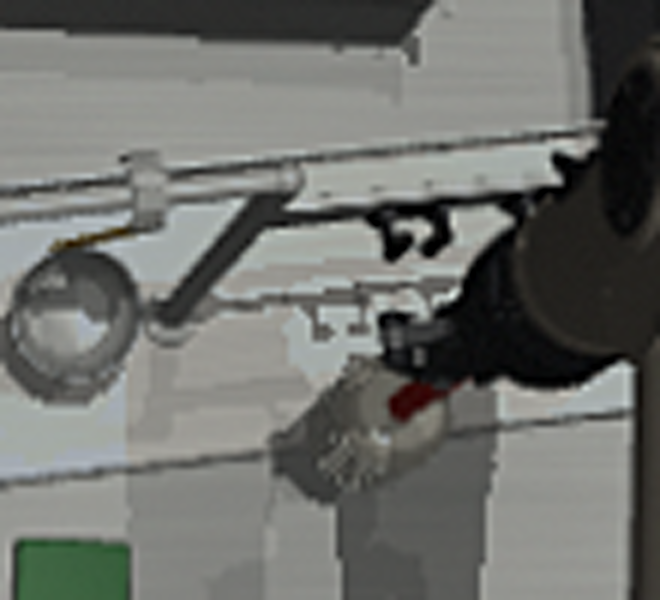

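Run:
```python
from h import *
for uv in((418,238),(400,243),(437,235),(410,228)):
    W=onz('top',(320+uv[0]/6,120+uv[1]/6),.238); print((W-SW(0,0,0))@sx,(W-SW(0,0,0))@sy)
C=SW(-.0145,-.08,.268)
for d in(-.03,0,.005): print(robot.inverse_kinematics((C+d*sx).tolist(),[180,0,np.degrees(ST[2])]))
```

```text
-0.021035132552577565 -0.07682187427123216
-0.02264690250483659 -0.06733535121199893
-0.020474594024424066 -0.08667295973451508
-0.015609164116225675 -0.07361258118356377
[ 63.74250567  42.66638648 -68.72526989  68.07387697  39.21444455
  92.66256517 -80.60886948]
[ 58.99554187  44.7763286  -67.01948219  63.14272221  40.56365287
  94.32237491 -80.884011  ]
[ 58.20874562  45.13780779 -66.74185897  62.27400105  40.79247348
  94.6133871  -80.8920055 ]
```

Run:
```python
from h import *
C=SW(-.0145,-.0785,.268)
robot.line_to((C-.025*sx).tolist(),velocity=.1,f_stop=8);robot.pause(.15)
f0=np.array(robot.current_contact_force())
for d in(-.018,-.014,-.010,-.006,-.002,0,.0015):
    s=robot.line_to((C+d*sx).tolist(),velocity=.05,f_stop=25)
    robot.pause(.1)
    f=np.array(robot.current_contact_force())-f0; P=np.array(robot.current_tool_pos())
    print(d,s,'Fx %.1f Fy %.1f Fz %.1f'%(f@sx,f@sy,f[2]),'x %.1f y %.1f'%(((P-C)@sx)*1e3,((P-C)@sy)*1e3))
    if s: break
print(robot.current_time_s())
snap('side','d1',(300,130,440,330),3);snap('top','d1t',(320,120,430,220),6)
```

```text
-0.018 False Fx 0.1 Fy -0.5 Fz -0.5 x -18.0 y 0.0
-0.014 False Fx -3.9 Fy 0.2 Fz 2.4 x -14.6 y -0.4
-0.01 False Fx -2.5 Fy -0.5 Fz 2.0 x -9.8 y -0.0
-0.006 False Fx 1.6 Fy -0.5 Fz 0.1 x -4.6 y 0.3
-0.002 False Fx 2.1 Fy -0.7 Fz -1.0 x -1.2 y 0.3
0 False Fx 2.3 Fy -0.2 Fz 1.3 x 0.3 y 0.1
0.0015 False Fx 1.6 Fy -0.7 Fz 0.6 x 1.6 y 0.1
40.3083
```

View pics/d1.png

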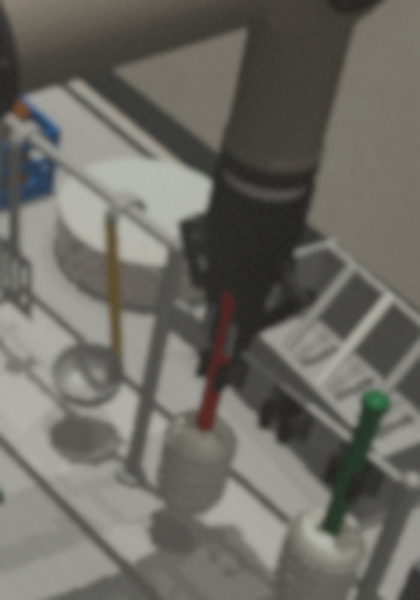

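View pics/d1t.png

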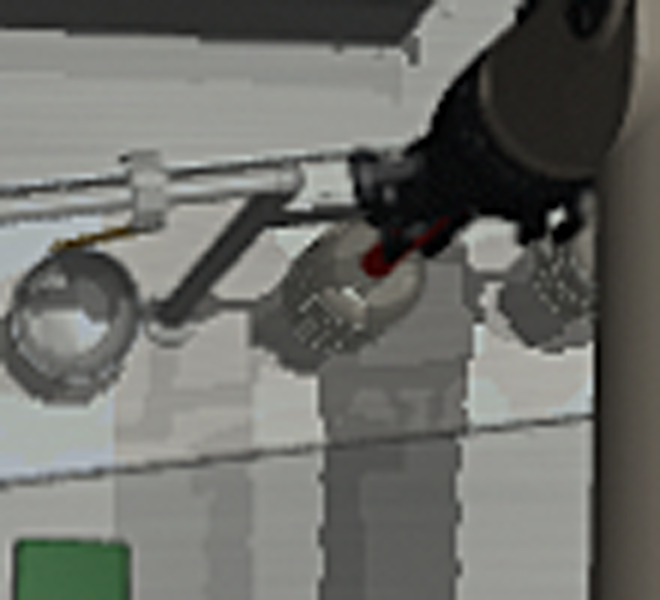

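Run:
```python
from h import *
C=SW(-.0145,-.0785,.268)
f0=np.array([-.54,.02,-1.3])
for d in(.0025,.0035,.0045,.0055,.0065,.0075):
    s=robot.line_to((C+d*sx).tolist(),velocity=.02,f_stop=20)
    robot.pause(.15)
    f=np.mean([robot.current_contact_force() for _ in range(3)],0)-f0; P=np.array(robot.current_tool_pos())
    print(d,s,'Fx %.1f Fy %.1f Fz %.1f'%(f@sx,f@sy,f[2]),'x %.1f y %.1f'%(((P-C)@sx)*1e3,((P-C)@sy)*1e3))
    if s or f@sx<-8: break
print(robot.current_time_s())
```

```text
0.0025 False Fx 0.8 Fy -0.3 Fz 1.7 x 2.2 y -0.2
0.0035 False Fx -2.6 Fy -0.4 Fz 3.3 x 2.5 y -0.2
0.0045 False Fx -4.3 Fy 0.5 Fz 4.2 x 2.7 y -0.2
0.0055 False Fx -7.2 Fy 0.5 Fz 4.4 x 2.8 y -0.2
0.0065 False Fx -9.2 Fy 1.6 Fz 6.9 x 3.0 y -0.2
42.4083
```

Run:
```python
from h import *
C=SW(-.0145,-.0785,.268)
robot.line_to((C+.0023*sx).tolist(),velocity=.02)
for o in(.2,.25,.5): fingers.gripper_to(o,40)
robot.pause(.3)
P=np.array(robot.current_tool_pos())
print(robot.line_to((P+[0,0,.12]).tolist(),velocity=.15,f_stop=8),robot.current_contact_force())
P=np.array(robot.current_tool_pos())
robot.move_to([.38,-.22,.42],[180,0,np.degrees(ST[2])])
robot.pause(.2)
snap('side','e1',(290,130,450,340),2.8);snap('top','e1t',(310,120,450,220),5.5)
snap('side','e0',scale=1.5);snap('top','e0t',scale=1.5)
print(robot.current_time_s())
```

```text
False [-0.44915267  1.01356346  0.70894738]
46.0917
```

View pics/e1.png

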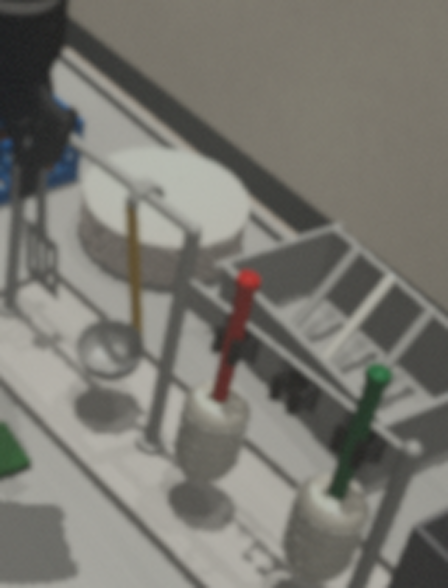

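View pics/e1t.png

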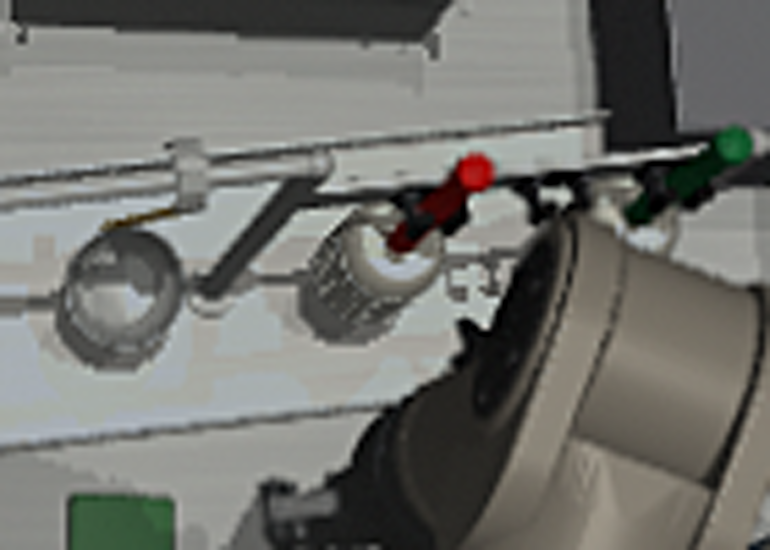

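View pics/e0t.png

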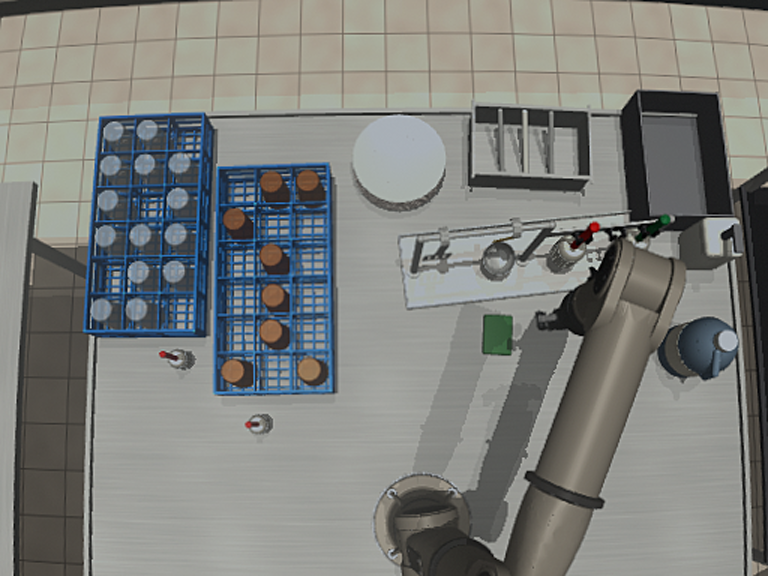

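Run:
```python
from h import *
S=lambda u,v:(290+u/2.8,130+v/2.8)
T=lambda u,v:(310+u/5.5,120+v/5.5)
for n,a,b in(('red',(249,280),(476,172)),('green',(378,373),(735,146))):
    P,e=tri(S(*a),T(*b)); d=P-SW(0,0,0); print(n,np.round([d@sx,d@sy,P[2],e],4))
P,e=tri(S(222,395),T(398,248)); d=P-SW(0,0,0); print('red handle foot',np.round([d@sx,d@sy,P[2],e],4))
a=vision.grab_frame('side').astype(int);robot.pause(.35);b=vision.grab_frame('side').astype(int)
D=np.abs(a-b).max(2);print('ladle diff',D[190:280,310:350].max(),D[190:280,310:350].mean(),'bg',D[60:110,350:500].max(),D[60:110,350:500].mean())
print([(round(d['p'],2),[round(x) for x in d['rect']]) for d in recognise('turner','top')])
print(robot.current_time_s())
```

```text
red [-0.0129 -0.0802  0.302   0.0006]
green [-1.410e-02 -2.192e-01  3.087e-01  1.000e-04]
red handle foot [-0.0148 -0.0792  0.1579  0.0075]
ladle diff 5 1.0655555555555556 bg 5 1.1668
[(0.61, [291, 165, 17, 22])]
46.5917
```

```bash
python3 -c "
from station import workorder,robot
print(workorder.close_job(),robot.current_time_s())"
```

```text
the job is handed in; nothing more can be done
the job is handed in; nothing more can be done
```

The ladle is hung and the red brush is clipped in, in that order, and the job was handed in at about 47 s. `close_job` reports no verdict.

**Ladle:** It hangs on the free stretch of rail, about 70 mm along the stand, with its bowl towards the robot. I lowered it in its natural lean until the force reading showed the rail had the weight, then opened the jaws in small steps. Two pictures 0.35 s apart differ only by image noise, so it was not swinging.

**Brush:** The large red brush is in the first free clip, head down. It met a firm stop at about 9 N, roughly 2.5 mm past my estimate of the seat. The red knob measures x = −13 mm of the stand and the fixed green one −14 mm, which is within measuring error. The handle is upright to within about 2 mm over 145 mm, and the clip sits near z = 116 mm of the brush, on the plain part.

**What went wrong:** On the first try at the rail I carried the ladle about 30 mm too high. The fingertips pressed on the rail at about 20 N, below the 40 N limit. I backed off, saw that the ladle had not shifted in the grip, and came in lower without trouble.

**Everything else:** The turner was still in its place at the last check. In the last top picture the tumblers, the scourer and the two small brushes look unmoved.

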